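Unlock the parts carousel and bring the elbow to the front

TASK

The parts carousel is locked: swing its keeper fully open, draw the bolt all the way out, and leave the lock open. Then, reaching under the light frame, push the turntable round by its rim pins until the bin with the pipe elbow (one bent side outlet) stands squarely at the front, in line with the pointer cone. Turn it gently so that all fittings stay standing in their bins, do not knock the light frame, and leave everything else on the bench where it is.

Things in the scene. Friction and masses are not known exactly. Their poses are not given: they have to be found in the camera images.
- carousel: fixed base of the parts carousel, screwed to the table; origin on the table at the turning axis. Its -x axis is its FRONT (roughly towards the robot); +y is left for a person looking along +x. On it turns a disc of radius 175 mm, top at z 40 mm, with five bins, five rim pins and a grey central column (68 mm across, up to z 240).
- pointer (a point): tip of the small aluminium pointer cone on the base: at the carousel's front, 200 mm from the axis, z 24 mm.
- hood: aluminium light frame fixed over the carousel, same origin and axes: a flat U of bars, z 267 to 295 mm. Front bar x -160 to -130, y -175 to 175; side bars |y| 145 to 175, x -145 to 135; 30 mm posts at x 150, y +-200. It covers the rim pins from above at front and sides: reach them with the tool leaning, its body out to the front under the front bar. Do not bump it.
- turntable (a joint): angle of the disc, rad, growing anticlockwise from above; turns endlessly either way once unlocked (3 degrees of play while locked), drags with 0.22 N m, stays where left. At 0, one bin is at the front and the pins stand 36, 108, 180, 252, 324 degrees from the front. Two dark lugs on its rim (out to 195 mm from the axis, z 25 to 40) hold the bolt between them.
- pin0 (a point): one of five equal upright steel rim pins on the disc, 12 mm across, z 40 to 90 mm, 163 mm from the axis, 72 degrees apart, midway between bins; push them to turn the disc. The point is on its centre line at z 65. With the turntable at 0 this one is 36 degrees from the front, anticlockwise from above (on the carousel's -y side).
- bin0 (a point): centre of the inner floor (z 43) of one of five equal red open bins on the disc, centres 104.5 mm from the axis, 72 degrees apart, 84 mm along the radius x 78 x 45 mm high, walls 3 mm, rims at z 85. With the turntable at 0 this bin is at the front. It holds the domed fitting.
- bolt (a joint): travel of the locking bolt, m: 0 pushed in between the lugs, 0.035 fully drawn. It slides outward on the lock's line, a level line from the carousel's axis to its left and front, direction (-0.342, 0.940) in the carousel's frame. Lugs are free above 0.018. Drag about 2 N; it stays where left.
- bolt_knob (a point): in the bolt's upright knob: steel post 14 mm across, z 40 to 80 mm, with a 20 mm head z 80 to 88; point on its centre line at z 70, 250 mm from the carousel's axis when locked. The bolt bar under it has its top at z 40; low guides beside the bar on the axis side reach z 34.
- keeper (a joint): angle of the keeper, rad: 0 to 0.12 closed, 1.5 fully open. A dark flat strut, 14 mm wide, top at z 40, lying on the lock's line behind the bolt; closed, its end butts on the bolt and stops it. Swings level about its pivot; opening (anticlockwise from above) carries its free end to the carousel's rear (+x). Drag about 0.05 N m; stays where left.
- keeper_tab (a point): in the keeper's upright tab: dark post 12 mm across, z 40 to 84 mm, 45 mm from the pivot, 40 mm beyond the bolt knob; point on its centre line at z 62.
- keeper_pivot (a point): the keeper's vertical pivot axis, 335 mm from the carousel's axis on the lock's line, at z 40 mm (boss 22 mm across, up to z 43).
- elbow_axis (a point): the wanted fitting: steel pipe elbow on a round flange (62 mm across, 10 thick), its 30 mm pipe rising and bending 90 degrees to one side outlet, 96 mm high in all; loose in one of the bins, never the front one at the start. Point on the flange's axis 40 mm above its underside, about z 83; z axis up. All five fittings are plain steel on equal flanges.
- cap_axis (a point): bystander in a bin: steel fitting with a domed top, 48 mm high, on the same 62 mm flange; point on its axis 40 mm above its underside
- tee_axis (a point): bystander in a bin: steel fitting with a T head: two side outlets in line, 96 mm high, on the same 62 mm flange; point on its axis 40 mm above its underside
- stub_axis (a point): bystander in a bin: steel fitting with a straight upright pipe and a thicker collar, 82 mm high, on the same 62 mm flange; point on its axis 40 mm above its underside
- reducer_axis (a point): bystander in a bin: steel fitting with a cone narrowing to an upright pipe, 85 mm high, on the same 62 mm flange; point on its axis 40 mm above its underside
- tape: bystander: grey parcel tape roll lying flat, 90 mm across, 40 high, near the front left of the carousel; origin under its centre
- nut: bystander: steel hexagon nut lying flat, 60 mm across corners, 28 high, near the front right of the carousel; origin under its centre
- carton: bystander: cardboard box 100 x 80 x 90 mm high, right of the carousel; origin under its centre
- oil: bystander: white plastic bottle, 60 mm across, 170 high, right of the carousel towards the back; origin under its centre
- sealbox: bystander: cardboard box 70 x 90 x 60 mm high, left of the carousel, its near side about 100 mm from the keeper pivot; origin under its centre
- nipple: bystander: upright brass tube piece, 44 mm across, 60 high, front left, beside the lock; origin under its centre
- spanner: bystander: steel spanner lying flat, 180 mm long, front right; origin under its centre

How it is judged:
On the way, in this order (a step that is already met when the one before it is completed fails the run):
1. the keeper is swung open (over 1.0 rad) while the bolt is still in (value of joint keeper above 1 rad and value of joint bolt below 0.024 m), for 0.05 s.
2. the bolt is drawn out (over 24 mm of its 35) (value of joint keeper above 1 rad and value of joint bolt above 0.024 m), for 0.1 s.
3. the elbow is within 18 mm of the carousel's front line (y of elbow_axis in the frame of carousel between -0.018 and 0.018 m and x of elbow_axis in the frame of carousel below -0.07 m), for 0.2 s.
At the end, for the whole second after the job is handed in: The elbow stands upright (within 0.2 rad) and at rest in its bin on the front side of the carousel, its axis within 18 mm of the line from the carousel's axis to the pointer; the keeper is open (over 1.0 rad) and the bolt drawn (over 24 mm) (all of step 2 and all of step 3 and angle between elbow_axis's own z axis and vertical below 0.2 rad and height (world z) of elbow_axis below 0.1 m and velocity of joint turntable between -0.1 and 0.1 rad/s); the robot touches nothing.
It fails at once if a bystander on the bench is moved more than 25 mm (distance of any of tape, nut, carton, oil, sealbox, nipple, spanner from where it was at the start of the episode above 0.025 m).
It fails at once if a fitting leaves its bin or falls over (lifted above 130 mm or tilted over 0.5 rad) (angle between any of cap_axis, elbow_axis, tee_axis, stub_axis, reducer_axis's own z axis and vertical above 0.5 rad or height (world z) of any of cap_axis, elbow_axis, tee_axis, stub_axis, reducer_axis above 0.13 m).
It fails at once if the turntable is spun fast (over 2.5 rad/s) (velocity of joint turntable above 2.5 rad/s or velocity of joint turntable below -2.5 rad/s).
It fails at once if the light frame is knocked (over 15 N) (contact force between hood and anything else above 15 N).
It also fails if it takes over 67 s, if anything falls off the work surface, if the arm or the gripper's body presses on something with over 40 N, if the wrist force passes 120 N, or if a joint passes its speed limit or range.

ROBOT

A 6-joint arm with a two-finger parallel gripper is mounted at the origin on the work surface. World frame = base frame: x ahead of the robot, y to its left, z up, the work surface at z = 0. Lengths are in m, angles in rad, forces in N, time in s.
With the tool pointing down it reaches from about 0.275 to 0.975 m from the base axis. Payload 8.4 kg.
Tool frame: the origin (TCP) lies between the finger pads; the fingertips stand 14 mm ahead of it and the grasp point (between the pads) lies 5 mm behind it; y points along the fingers, z is the direction in which the jaws open and shut, and the axes are right-handed (so a half turn about y gives the same grasp; the last joint's range is limited). The gripper opens to 92 mm and grips with 3 to 60 N. Pads are 20 mm wide; open, the fingers measure 128 mm over their backs; the gripper's body (75 mm by 189 mm) begins 69 mm behind the grasp point.
Start: joints at [-1.182, 0.353, 1.633, -0, 1.155, -0.002], TCP at [0.238, -0.578, 0.197] pointing down, gripper open.
Joint ranges: [-2.63, 2.63], [-0.92, 2.1], [0.06, 2.66], [-1.3, 4.44], [0, 2.69], [-3.02, 3.02]. Speed limits (rad/s): [2.22, 2.22, 2.79, 3.14, 3.14, 3.14].

INTERFACE

Orientations are given as a rotation vector (axis times angle).
In Python, from plant import manip gives the robot as it stands.
- The arm moves only by the shell command python3 -m crank 'ROWS' [OPENING] [FORCE]. ROWS is JSON, a list that holds one entry, the list of rows, each a list of 4 numbers: the shift along the world's x, y, z as a fraction of full scale, then the turn about the world's z as a fraction of full scale. In form: [[[dx, dy, dz, roll], ...]]. A call has 1 to 5 rows; each row shifts and turns the commanded pose from where the row before left it; what a row does not reach is not made up. Full scale, the value 1, is 0.3 m for a shift and 4 degrees for a turn. A row lasts 1/12 s, in which the tool goes at most 41.7 mm and 7.16 degrees, less where a joint would pass 70% of its speed; a pose out of reach is approached as far as the arm can. A call with a number of a shift or a turn outside -1 to 1 is refused whole. A call with a gripper value outside its range is refused whole. OPENING is the opening, from -1 (shut) to 1 (fully open), set as the call begins (- or left out, the last holds). The fingers move at their own pace and stop on an object; FORCE is the grip in N (left out, the last holds). Time passes only in rows, so rows that do not move let the fingers close. It gives the time, the measured TCP pose, the force and the opening at its end, in the units of the state.
- manip.sense(): the state, without advancing time (a new reading comes with each control period).
- manip.get_image(name): name is "scene" or "top"; returns a dict with "color" (480x640x3 uint8, blue, green, red), "z_map" (480x640 float32, m along the optical axis (not along the pixel's ray), 0 where there is no reading), "fx", "fy", "cx", "cy" (pixels), "extrinsics" (4x4, takes a point from camera to world coordinates). Camera axes: x right, y down, z forward; pixel columns grow to the right and rows downward; lengths in m; the calibration is good to about 2 mm. A picture is of the moment at which its call begins.
- manip.sign_off(): hands the job in, once; it reports no verdict.
The state is a dict: "time_s": time; "q": joint angles; "qd": joint speeds; "effort": joint torques, N m; "tool_pos": TCP position; "tool_rot": TCP orientation; "force": force on the tool from outside, world axes, zero at the start; "ft_torque": the same for the moment, N m; "width": finger opening in m.
Only numpy, scipy, OpenCV 4.12 (cv2) and the standard library are available. Lean on these libraries where they do the work, as an engineer would, in place of code of your own. Each camera call takes 0.05 s, during which the arm holds its last target.

## Working session

There is one attempt and no reset: what is moved stays moved. The work goes in short steps, Python scripts to look and compute and a shell command to move; the robot and the scene stay as the last step left them, time stands still between calls to the robot, and variables do not carry over. Pictures are saved under pics/ and viewed, and the job is handed in when it is done.

```bash
ls; mkdir -p pics
python3 - <<'E'
from plant import manip
import cv2,numpy as np
s=manip.sense(); print(s)
for n in("scene","top"):
    d=manip.get_image(n); cv2.imwrite(f"pics/{n}0.png",d["color"]); np.savez(f"{n}0.npz",**d)
    print(n,d["fx"],d["fy"],d["cx"],d["cy"]); print(np.round(d["extrinsics"],4))
E
```

```text
pics
{'time_s': 0.0, 'q': array([-1.18239596e+00,  3.53632888e-01,  1.63413855e+00, -1.06991959e-06,
        1.15516421e+00, -2.39268278e-03]), 'qd': array([ 4.54955711e-05, -8.10758737e-05, -5.26669656e-04, -8.21768036e-05,
        1.38280803e-04,  1.07500311e-04]), 'effort': array([-1.42182180e-03, -5.93850589e+01, -3.34215188e+01,  6.96095475e-02,
        2.35989899e-02, -1.56874767e-04]), 'tool_pos': array([ 0.23788619, -0.57740427,  0.19617134]), 'tool_rot': array([-0.39753622,  2.00856115, -2.00586459]), 'force': array([ 0.60720666, -0.03559232, -0.62574531]), 'ft_torque': array([ 0.01650394,  0.00169767, -0.00406217]), 'width': 0.09185049710992305}
scene 621.0175868510187 621.0175868510187 328.77736145948023 238.50204230939923
[[ 0.3772  0.8219 -0.4268  1.1603]
 [ 0.9261 -0.3319  0.1794 -0.2813]
 [ 0.0058 -0.463  -0.8864  1.3175]
 [ 0.      0.      0.      1.    ]]
top 441.3048277430985 441.3048277430985 319.78321206575373 238.6168862515538
[[-0.0169 -0.9876  0.1561  0.3964]
 [-0.9991  0.0228  0.0358 -0.025 ]
 [-0.0389 -0.1553 -0.9871  1.0838]
 [ 0.      0.      0.      1.    ]]
```

View pics/scene0.png

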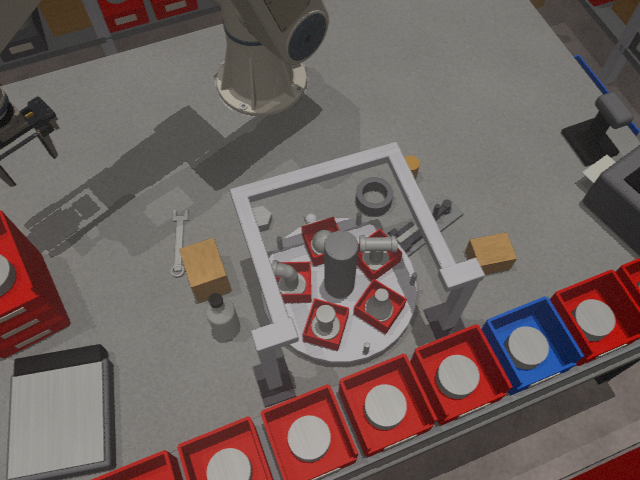

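View pics/top0.png

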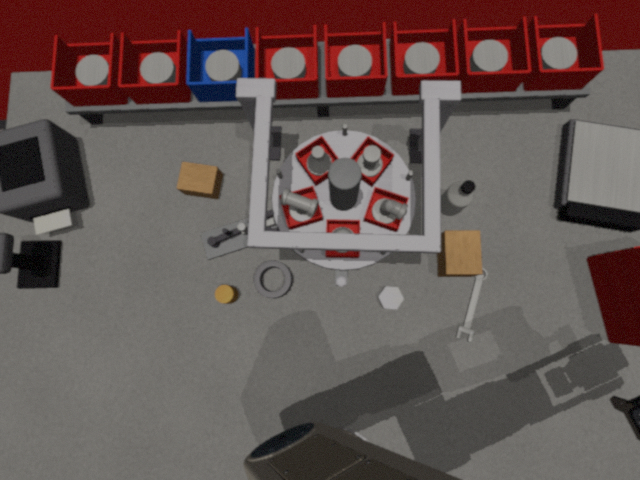

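The top view shows the domed cap in front at (343,240), the tee on the left at (298,202) and the elbow on the right at (390,208). The lock is at about (230,235), the nipple at (225,294) and the pointer at (341,281). I'll measure with depth next.

```bash
cat > h.py <<'E'
import numpy as np,cv2
def world(d):
    z=d["z_map"];v,u=np.mgrid[0:480,0:640]
    p=np.stack([(u-d["cx"])/d["fx"]*z,(v-d["cy"])/d["fy"]*z,z],-1)
    E=d["extrinsics"];w=p@E[:3,:3].T+E[:3,3]; w[z<=0]=np.nan; return w
def ray(d,u,v,h):
    E=d["extrinsics"];r=E[:3,:3]@np.array([(u-d["cx"])/d["fx"],(v-d["cy"])/d["fy"],1]);o=E[:3,3];return o+r*(h-o[2])/r[2]
def proj(d,p):
    E=d["extrinsics"];c=E[:3,:3].T@(np.asarray(p)-E[:3,3]);return d["fx"]*c[0]/c[2]+d["cx"],d["fy"]*c[1]/c[2]+d["cy"]
E
python3 - <<'E'
from h import *
for n in("top","scene"):
    d=dict(np.load(n+"0.npz")); w=world(d)
    Z=w[...,2]
    roi=(w[...,0]>.3)&(w[...,0]<.9)&(w[...,1]>-.35)&(w[...,1]<.4)
    m=roi&(abs(Z-.240)<.006)
    k,l,st,c=cv2.connectedComponentsWithStats(m.astype(np.uint8))
    for i in range(1,k):
        if st[i,4]>60:
            P=w[l==i]; print(n,"col",st[i],P[:,:2].mean(0),(P.min(0)+P.max(0))/2,P[:,2].mean())
    m=roi&(abs(Z-.295)<.008)
    k,l,st,c=cv2.connectedComponentsWithStats(m.astype(np.uint8))
    for i in range(1,k):
        if st[i,4]>200:
            P=w[l==i]; print(n,"hood",st[i],P.min(0),P.max(0)); r=cv2.minAreaRect((P[:,:2]*1000).astype(np.float32)); print(r)
    # floor bias
    print("floor",np.nanmedian(Z[roi&(abs(Z)<.02)]))
    cv2.imwrite(f"pics/{n}zoom.png",cv2.resize(d["color"][110:310,190:490] if n=="top" else d["color"][140:380,170:530],None,fx=2.6 if n=="top" else 2.2,fy=2.6 if n=="top" else 2.2,interpolation=cv2.INTER_CUBIC))
E
```

```text
top col [328 157  34  33 840] [ 0.66012986 -0.0449354 ] [ 0.66149896 -0.04563612  0.23888301] 0.23887394268909032
top hood [ 236   78  225  175 9243] [ 0.4930552  -0.26823611  0.28703842] [0.84118195 0.16140599 0.29933938]
((666.395263671875, -45.57994079589844), (429.9600524902344, 330.41546630859375), 87.06903076171875)
floor -0.0002660182385032517
scene col [324 230  34  32 822] [ 0.66394658 -0.04745447] [ 0.66231505 -0.04684128  0.24000102] 0.2397918325989494
scene hood [ 230  142  255  210 8370] [ 0.49363415 -0.26933156  0.28701878] [0.84228432 0.16274047 0.30208625]
((666.6815185546875, -46.01902770996094), (431.0103454589844, 332.3643798828125), 87.0745849609375)
floor 0.0005325415193837557
```

```bash
ls pics; python3 -c "
import cv2;a=cv2.imread('pics/top0.png')[190:310,190:290];cv2.imwrite('pics/lock0.png',cv2.resize(a,None,fx=5,fy=5,interpolation=2))
a=cv2.imread('pics/scene0.png')[140:270,340:540];cv2.imwrite('pics/lock0s.png',cv2.resize(a,None,fx=4,fy=4,interpolation=2))"
```

```text
scene0.png
scenezoom.png
top0.png
topzoom.png
```

View pics/topzoom.png

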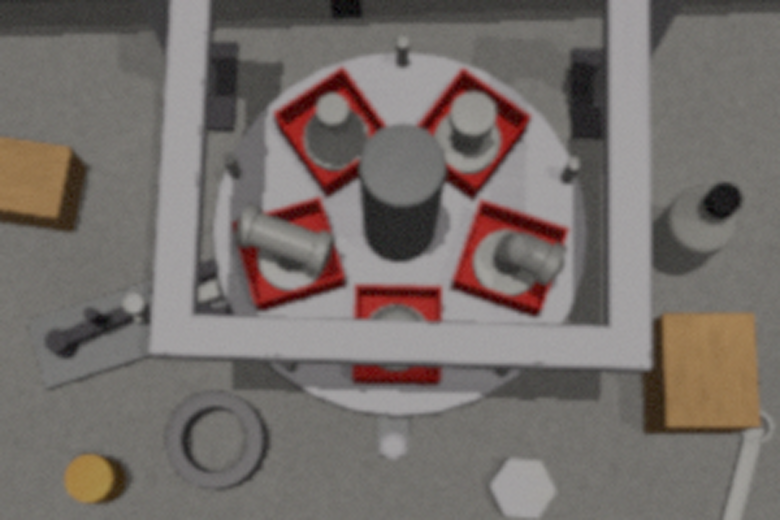

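View pics/lock0.png

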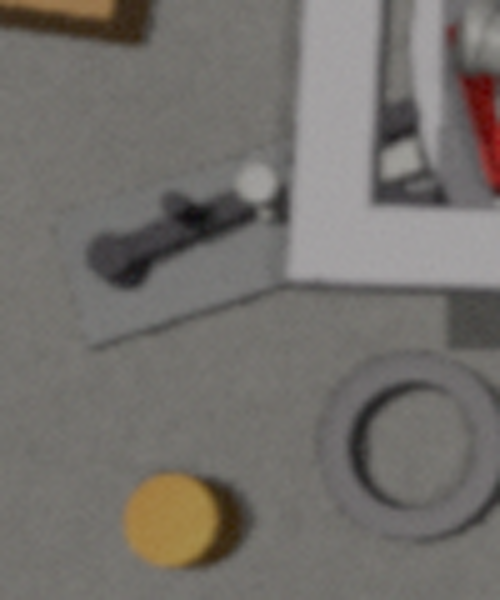

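View pics/lock0s.png

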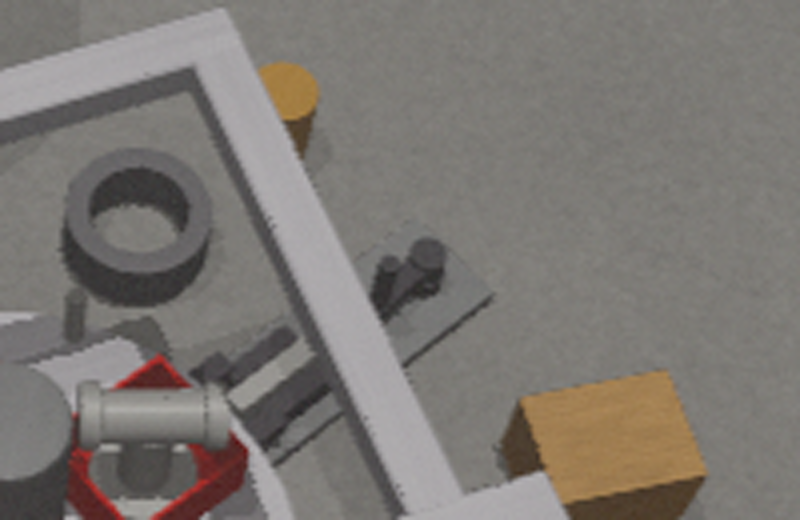

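View pics/scenezoom.png

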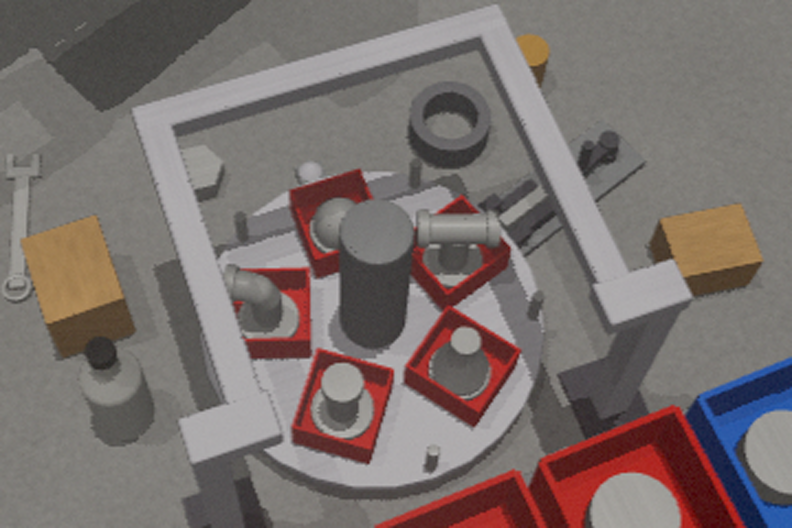

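Run:
```python
from h import *
d=dict(np.load("top0.npz")); 
A=np.array([.662,-.0462]); th=np.radians(-2.93)
R=np.array([[np.cos(th),-np.sin(th)],[np.sin(th),np.cos(th)]])
loc=lambda p:R.T@(p[:2]-A)
u=np.array([-.342,.940]);t=np.array([.94,.342])
for n,px,h in(("knob",(241.6,226.4),.088),("tab",(225.3,230.7),.084),("pivot",(213,241.6),.043),("pointer",(340.8,281.2),.024),("backpin",(190+402/2.6,110+44/2.6),.09),("Rpin",(190+572/2.6,110+163/2.6),.09),("Lpin",(190+232/2.6,110+160/2.6),.09),("nipple",(225,293),.06),("tape",(272,279),.04)):
    p=ray(d,*px,h); q=loc(p); print(n,np.round(p[:2],4),"loc",np.round(q,4),"along",round(q@u,4),"perp",round(q@t,4),"ang from front ccw",round(np.degrees(np.arctan2(-q[1],-q[0])),1),round(np.hypot(*q),4))
for n,r,pp in(("knob",.25,0),("tab",.29,0),("pivot",.335,0),("tabopen",.335,.045)):
    print(n,np.round(A+R@(u*r+t*pp),4))
print("u",R@u,"t",R@t)
```

```text
knob [0.5867 0.1915] loc [-0.0874  0.2335] along 0.2494 perp -0.0023 ang from front ccw -69.5 0.2493
tab [0.5782 0.2304] loc [-0.0978  0.2719] along 0.2891 perp 0.001 ang from front ccw -70.2 0.289
pivot [0.5597 0.2703] loc [-0.1184  0.3108] along 0.3327 perp -0.005 ang from front ccw -69.2 0.3326
pointer [ 0.4598 -0.0351] loc [-0.2025  0.0007] along 0.0699 perp -0.1902 ang from front ccw -0.2 0.2026
backpin [ 0.8202 -0.0524] loc [0.1583 0.0019] along -0.0524 perp 0.1495 ang from front ccw -179.3 0.1583
Rpin [ 0.7034 -0.2008] loc [ 0.0492 -0.1522] along -0.1599 perp -0.0058 ang from front ccw 107.9 0.16
Lpin [0.7151 0.1035] loc [0.0453 0.1522] along 0.1276 perp 0.0947 ang from front ccw -106.6 0.1588
nipple [0.4354 0.2347] loc [-0.2406  0.269 ] along 0.3351 perp -0.1342 ang from front ccw -48.2 0.3609
tape [0.4671 0.1279] loc [-0.2035  0.1639] along 0.2237 perp -0.1352 ang from front ccw -38.8 0.2613
knob [0.5886 0.1929]
tab [0.5769 0.2311]
pivot [0.5637 0.2741]
tabopen [0.6067 0.2874]
u [-0.293504    0.95625279] t [0.95625279 0.293504  ]
```

```bash
python3 -c "
from scipy.spatial.transform import Rotation as R;print(R.from_rotvec([-0.39753622,  2.00856115, -2.00586459]).as_matrix().round(3))"
python3 -m crank '[[[0,0,0.13,0],[0,0,0.13,0],[0,0.13,0.13,0],[0,0.13,0.13,0],[0,0.13,0.1,0]]]' -1 20
```

```text
[[-0.925 -0.001  0.381]
 [-0.381  0.001 -0.925]
 [-0.    -1.    -0.001]]
time_s: 0.52
tool_pos: [0.2379, -0.4853, 0.3606]
tool_rot: [-0.397, 2.007, -2.008]
force: [0.7, 0.1, 0.1]
width: 0.0607
```

```bash
python3 -c "
from plant import manip;s=manip.sense();print(s['q'],s['tool_pos'])"
```

```text
[-1.11778396e+00  1.01710010e-01  1.59786017e+00 -2.98245166e-05
  1.44167819e+00  6.29273716e-02] [ 0.23790541 -0.48533545  0.36057331]
```

```bash
r='[0.04,0.13,0.02,1]'; python3 -m crank '[[[0.04,0.12,0.02,1],[0.04,0.12,0.02,1],[0.04,0.12,0.02,1],[0.04,0.12,0.02,1],[0.04,0.12,0.02,1]]]'; python3 -m crank '[[[0.03,0.12,0,1],[0.03,0.12,0,1],[0.03,0.12,0,1],[0.03,0.12,0,1],[0.03,0.12,0,1]]]';python3 -m crank '[[[0,0.12,0,1],[0,0.12,0,1],[0,0.12,0,1],[0,0.12,0,1],[0,0.12,0,1]]]'; python3 -m crank '[[[0,0.12,0,1],[0,0.12,0,0.2],[0,0.12,0,0],[0,0.12,0,0],[0,0,0,0]]]'
python3 -c "
from plant import manip;s=manip.sense();print(s['q'],s['tool_pos'])"
```

```text
time_s: 0.93
tool_pos: [0.298, -0.3041, 0.3893]
tool_rot: [-0.696, 1.788, -1.788]
force: [0.7, 0.1, -0.7]
width: 0.0275
time_s: 1.35
tool_pos: [0.3428, -0.1242, 0.3892]
tool_rot: [-0.943, 1.552, -1.553]
force: [2.1, -0.5, 0.0]
width: 0.0004
time_s: 1.77
tool_pos: [0.3424, 0.0557, 0.3892]
tool_rot: [-1.145, 1.304, -1.304]
force: [0.4, -0.4, -0.4]
width: 0.0003
time_s: 2.18
tool_pos: [0.3424, 0.2031, 0.3887]
tool_rot: [-1.187, 1.244, -1.24]
force: [1.1, -0.8, -1.2]
width: 0.0002
[ 0.52954424 -0.16207011  1.79456414  0.00216213  1.50920013  0.57387561] [0.34235872 0.20306524 0.38869161]
```

```bash
cat >> h.py <<'E'
Q=np.array([[.353633,1.634139,np.hypot(.237886,.577404),.196171],[.10171,1.59786,np.hypot(.237905,.485335),.360573],[-.16207,1.79456,np.hypot(.342359,.203065),.388692]])
E
python3 - <<'E'
from h import *
A=[];b=[]
for q2,q3,r,z in Q:
    A+= [[1,0,np.sin(q2),np.sin(q2+q3)],[0,1,np.cos(q2),np.cos(q2+q3)]]; b+=[r,z]
x,res,_,sv=np.linalg.lstsq(np.array(A),np.array(b),rcond=None); print(x,res,np.array(A)@x-b)
from scipy.optimize import least_squares
a1,h,L2,L3=x
for n,r,z in(("knob",np.hypot(.5886,.1929),.065),("back",np.hypot(.825,.054),.08),("maxreach",.975,.2)):
    s=least_squares(lambda q:[a1+L2*np.sin(q[0])+L3*np.sin(q.sum())-r,h+L2*np.cos(q[0])+L3*np.cos(q.sum())-z],[.4,1.6]).x
    print(n,s,"forearm below horiz deg",np.degrees(s.sum())-90,"wrist above tcp: d6; elbow z rel wrist", -L3*np.cos(s.sum()))
from plant import manip
for n in("scene","top"):
    d=manip.get_image(n); cv2.imwrite(f"pics/{n}1.png",d["color"]); np.savez(f"{n}1.npz",**d)
E
```

```text
[-0.00229642 -0.10065714  0.52679808  0.48862   ] [3.41827726e-05] [ 2.40427000e-03 -5.17612154e-04 -4.74178727e-03  9.78070748e-05
  2.33751727e-03  4.19805080e-04]
knob [0.47090976 1.77086843] forearm below horiz deg 38.444429345296385 wrist above tcp: d6; elbow z rel wrist 0.30380207492511646
back [0.7990016  1.16395546] forearm below horiz deg 22.46915517086221 wrist above tcp: d6; elbow z rel wrist 0.18674372954521679
maxreach [1.27234322e+00 8.45317475e-07] forearm below horiz deg -17.10005524994928 wrist above tcp: d6; elbow z rel wrist -0.14367443430205326
```

View pics/scene1.png

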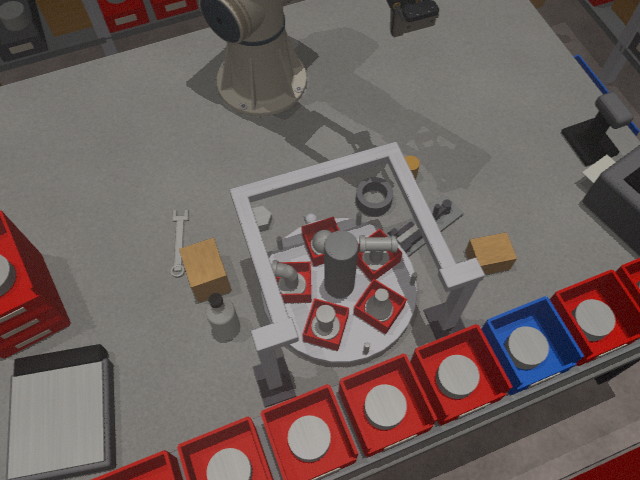

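View pics/top1.png

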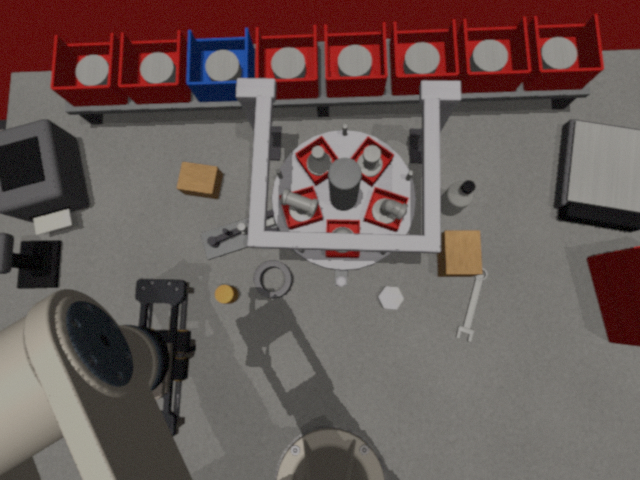

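Run:
```python
from h import *
d=dict(np.load("top1.npz")); w=world(d)
for v in range(280,440,10):
    print(v,[(round(w[v,u,0],2),round(w[v,u,1],2),round(w[v,u,2],2)) if np.isfinite(w[v,u,0]) else None for u in range(100,200,12)])
```

```text
280 [(np.float64(0.48), np.float64(0.57), np.float64(-0.0)), (np.float64(0.48), np.float64(0.53), np.float64(0.0)), (np.float64(0.47), np.float64(0.51), np.float64(-0.0)), (np.float64(0.47), np.float64(0.48), np.float64(-0.0)), (np.float64(0.44), np.float64(0.21), np.float64(0.54)), (np.float64(0.43), np.float64(0.2), np.float64(0.54)), (np.float64(0.43), np.float64(0.18), np.float64(0.54)), (np.float64(0.44), np.float64(0.17), np.float64(0.53)), (np.float64(0.47), np.float64(0.32), np.float64(-0.0))]
290 [(np.float64(0.45), np.float64(0.57), np.float64(-0.0)), (np.float64(0.45), np.float64(0.53), np.float64(0.0)), (np.float64(0.45), np.float64(0.5), np.float64(0.0)), (np.float64(0.42), np.float64(0.23), np.float64(0.53)), (np.float64(0.42), np.float64(0.21), np.float64(0.54)), (np.float64(0.42), np.float64(0.2), np.float64(0.54)), (np.float64(0.42), np.float64(0.18), np.float64(0.54)), (np.float64(0.42), np.float64(0.17), np.float64(0.53)), (np.float64(0.45), np.float64(0.32), np.float64(0.0))]
300 [(np.float64(0.43), np.float64(0.56), np.float64(0.0)), (np.float64(0.43), np.float64
[... 6251 characters left out ...]
(0.11), np.float64(0.73)), (np.float64(0.27), np.float64(0.17), np.float64(0.54)), (np.float64(0.26), np.float64(0.17), np.float64(0.5)), (np.float64(0.14), np.float64(0.31), np.float64(-0.0))]
430 [(np.float64(0.33), np.float64(0.12), np.float64(0.81)), (np.float64(0.32), np.float64(0.12), np.float64(0.8)), (np.float64(0.32), np.float64(0.12), np.float64(0.78)), (np.float64(0.32), np.float64(0.11), np.float64(0.77)), (np.float64(0.31), np.float64(0.11), np.float64(0.76)), (np.float64(0.31), np.float64(0.11), np.float64(0.74)), (np.float64(0.26), np.float64(0.17), np.float64(0.54)), (np.float64(0.12), np.float64(0.34), np.float64(-0.0)), (np.float64(0.12), np.float64(0.31), np.float64(0.0))]
```

```bash
python3 -m crank '[[[0.13,0.016,0,1],[0.13,0.016,0,1],[0.13,0.016,0,1],[0.13,0.016,0,1],[0.13,0.016,0,1]]]' -0.35 20; python3 -m crank '[[[0.13,0.015,-0.05,0],[0,0,-0.13,0],[0,0,-0.13,0],[0,0,-0.13,0],[0,0,-0.13,0]]]'; python3 -m crank '[[[0,0,-0.06,0],[0,0,0,0],[0,0,0,0]]]'
python3 - <<'E'
from h import *
from plant import manip
from scipy.spatial.transform import Rotation as R
s=manip.sense();M=R.from_rotvec(s['tool_rot']).as_matrix();print(s['q'],s['tool_pos'],np.degrees(np.arctan2(M[1,2],M[0,2])))
for n in("scene","top"):
    d=manip.get_image(n); np.savez(f"{n}2.npz",**d); cv2.imwrite(f"pics/{n}2.png",d["color"])
E
```

```text
time_s: 2.7
tool_pos: [0.54, 0.2199, 0.3892]
tool_rot: [-1.337, 0.984, -0.985]
force: [-0.3, 0.1, 1.0]
width: 0.0293
time_s: 3.12
tool_pos: [0.5769, 0.2241, 0.2166]
tool_rot: [-1.336, 0.987, -0.987]
force: [0.3, 0.0, -0.9]
width: 0.0302
time_s: 3.37
tool_pos: [0.5766, 0.2247, 0.2001]
tool_rot: [-1.338, 0.988, -0.986]
force: [-0.4, -0.1, 1.4]
width: 0.0298
[ 3.69369447e-01  3.41742751e-01  1.64226395e+00 -2.76805349e-04
  1.15953328e+00  7.11086556e-02] [0.57661406 0.22473506 0.2000873 ] 17.09541737362042
```

View pics/scene2.png

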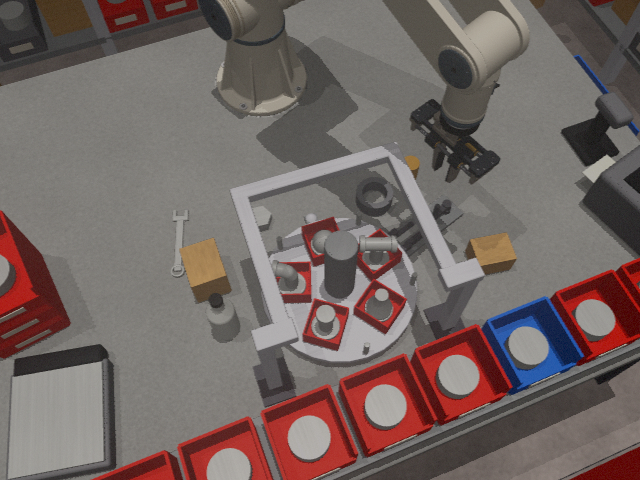

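View pics/top2.png

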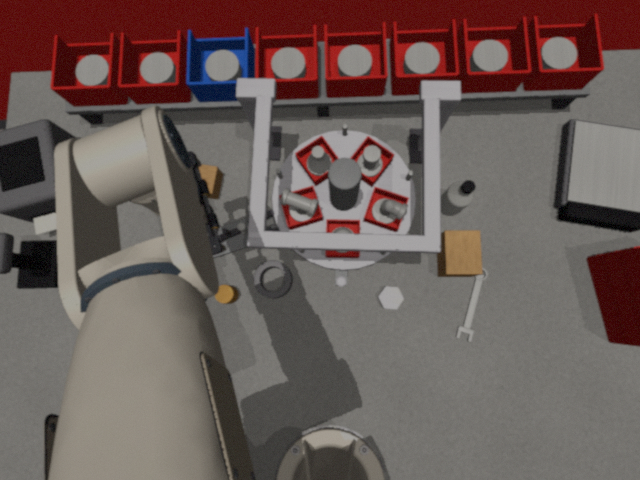

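Run:
```python
from h import *
A=np.array([.662,-.0462]); th=np.radians(-2.93)
R=np.array([[np.cos(th),-np.sin(th)],[np.sin(th),np.cos(th)]])
P=[]
for n in("scene","top"):
    w=world(dict(np.load(n+"2.npz"))).reshape(-1,3); w0=world(dict(np.load(n+"0.npz"))).reshape(-1,3)
    m=(abs(w[:,2]-w0[:,2])>.05)&(w[:,2]>.18)&(w[:,1]<.45)&(w[:,1]>-.1)&(w[:,0]>.1)
    P.append(w[m])
P=np.vstack(P)
# cross-section by height above TCP, relative coords to TCP in radial/tangential (arm plane az)
az=.3694; e=np.array([np.cos(az),np.sin(az)]);f=np.array([-e[1],e[0]])
rel=P[:,:2]-[.5766,.2247]; r=rel@e; t=rel@f; h=P[:,2]-.2
for a in np.arange(0.05,.6,.03):
    m=(h>a)&(h<a+.03)
    if m.sum()>5: print(round(a,2),m.sum(),"r",r[m].min().round(3),r[m].max().round(3),"t",t[m].min().round(3),t[m].max().round(3))
```

```text
0.05 176 r -0.034 0.032 t -0.016 0.013
0.08 84 r -0.552 0.088 t -0.11 0.031
0.11 1364 r -0.553 0.095 t -0.109 0.022
0.14 2074 r -0.096 0.096 t -0.039 0.036
0.17 186 r -0.043 0.037 t -0.038 0.008
0.2 430 r -0.033 0.041 t -0.043 0.014
0.23 602 r -0.039 0.041 t -0.044 0.038
0.26 559 r -0.036 0.039 t -0.043 0.043
0.29 444 r -0.038 0.04 t -0.041 0.029
0.32 642 r -0.053 0.042 t -0.067 0.046
0.35 2144 r -0.116 0.049 t -0.07 0.059
0.38 6094 r -0.17 0.048 t -0.07 0.061
0.41 10741 r -0.2 0.036 t -0.068 0.061
0.44 4348 r -0.221 -0.021 t -0.064 0.062
0.47 6523 r -0.271 -0.096 t -0.062 0.062
0.5 6255 r -0.335 -0.155 t -0.064 0.052
0.53 9324 r -0.35 -0.196 t -0.065 0.063
0.56 12723 r -0.341 -0.238 t -0.066 0.063
0.59 4361 r -0.328 -0.286 t -0.06 0.035
```

```bash
python3 -m crank '[[[0,0.021,-0.06,0],[0,0,-0.13,0],[0,0,-0.13,0],[0,0,-0.13,0],[0,0,0,0]]]'; python3 -m crank '[[[0,0,0,0],[0,0,0,0]]]'
```

```text
time_s: 3.88
tool_pos: [0.5737, 0.2313, 0.0607]
tool_rot: [-1.343, 0.989, -0.983]
force: [-2.1, -1.4, 0.0]
width: 0.03
time_s: 4.05
tool_pos: [0.5789, 0.2335, 0.0684]
tool_rot: [-1.333, 0.983, -0.987]
force: [0.2, 0.1, 0.8]
width: 0.0296
```

Run:
```python
from h import *
pv=np.array([.5637,.2741]);v=np.array([.2935,-.9563])*.045
f=lambda a:pv+np.array([[np.cos(a),-np.sin(a)],[np.sin(a),np.cos(a)]])@v
for k in range(24): print(4*k,np.round((f(np.radians(4*k+4))-f(np.radians(4*k)))/.3,4),np.round(f(np.radians(4*k+4)),4))
```

```text
0 [0.0099 0.0034] [0.5799 0.2321]
4 [0.0096 0.0041] [0.5828 0.2333]
8 [0.0093 0.0048] [0.5856 0.2348]
12 [0.009  0.0054] [0.5883 0.2364]
16 [0.0086 0.006 ] [0.5908 0.2382]
20 [0.0081 0.0066] [0.5933 0.2402]
24 [0.0077 0.0072] [0.5956 0.2423]
28 [0.0071 0.0077] [0.5977 0.2446]
32 [0.0066 0.0081] [0.5997 0.247 ]
36 [0.006  0.0086] [0.6015 0.2496]
40 [0.0054 0.009 ] [0.6031 0.2523]
44 [0.0047 0.0093] [0.6045 0.2551]
48 [0.0041 0.0096] [0.6057 0.258 ]
52 [0.0034 0.0099] [0.6068 0.261 ]
56 [0.0027 0.0101] [0.6076 0.264 ]
60 [0.002  0.0103] [0.6082 0.2671]
64 [0.0013 0.0104] [0.6085 0.2702]
68 [0.0005 0.0105] [0.6087 0.2734]
72 [-0.0002  0.0105] [0.6087 0.2765]
76 [-0.0009  0.0104] [0.6084 0.2796]
80 [-0.0016  0.0103] [0.6079 0.2827]
84 [-0.0024  0.0102] [0.6072 0.2858]
88 [-0.0031  0.01  ] [0.6062 0.2888]
92 [-0.0038  0.0098] [0.6051 0.2917]
```

```bash
python3 -m crank '[[[0.0099,0.0034,0,1],[0.0096,0.0041,0,1],[0.0093,0.0048,0,1],[0.009,0.0054,0,1],[0.0086,0.006,0,1]]]'; python3 -m crank '[[[0.0081,0.0066,0,1],[0.0077,0.0072,0,1],[0.0071,0.0077,0,1],[0.0066,0.0081,0,1],[0.006,0.0086,0,1]]]'
python3 - <<'E'
from h import *
from plant import manip
print(manip.sense()['tool_pos'])
d=manip.get_image("scene"); np.savez("scene3.npz",**d); cv2.imwrite("pics/scene3.png",cv2.resize(d["color"][100:300,340:540],None,fx=3,fy=3,interpolation=2))
E
```

```text
time_s: 4.47
tool_pos: [0.5934, 0.2409, 0.0696]
tool_rot: [-1.445, 0.713, -0.719]
force: [0.5, -0.4, 0.3]
width: 0.0297
time_s: 4.88
tool_pos: [0.604, 0.2525, 0.0697]
tool_rot: [-1.521, 0.442, -0.449]
force: [-0.5, 0.4, -0.6]
width: 0.0302
[0.60396624 0.25247259 0.06971251]
```

View pics/scene3.png

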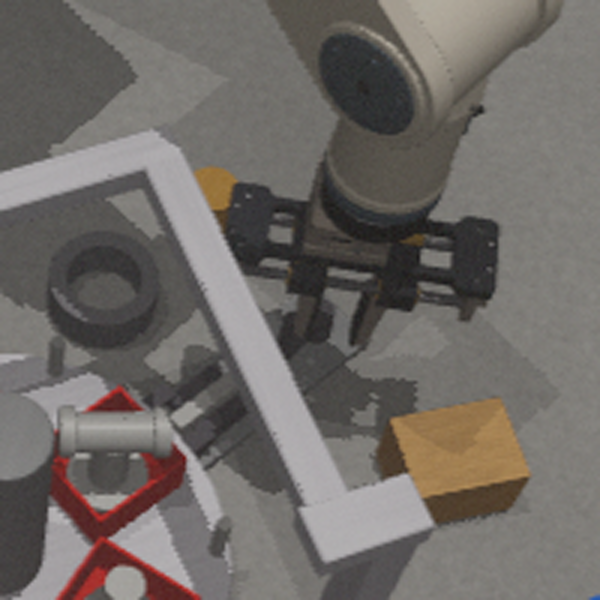

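Run:
```python
from h import *
d=dict(np.load("scene3.npz"))
pv=np.array([.5637,.2741]);v=np.array([.2935,-.9563])*.045
f=lambda a:pv+np.array([[np.cos(a),-np.sin(a)],[np.sin(a),np.cos(a)]])@v
z=lambda p:tuple(((np.array(proj(d,p))-[340,100])*3).round())
for a in(0,15,30,40): print(a,z([*f(np.radians(a)),.084]),z([*f(np.radians(a)),.045]))
print("pivot",z([*pv,.043]),"knob",z([.5886,.1929,.088]),"tip",z([.604,.2525,.056]))
```

```text
0 (np.float64(288.0), np.float64(314.0)) (np.float64(280.0), np.float64(339.0))
15 (np.float64(299.0), np.float64(323.0)) (np.float64(291.0), np.float64(348.0))
30 (np.float64(314.0), np.float64(329.0)) (np.float64(305.0), np.float64(354.0))
40 (np.float64(324.0), np.float64(331.0)) (np.float64(315.0), np.float64(356.0))
pivot (np.float64(320.0), np.float64(309.0)) knob (np.float64(250.0), np.float64(339.0)) tip (np.float64(322.0), np.float64(351.0))
```

```bash
python3 -m crank '[[[0.0054,0.009,0,1],[0.0047,0.0093,0,1],[0.0041,0.0096,0,1],[0.0034,0.0099,0,1],[0.0027,0.0101,0,1]]]'; python3 -m crank '[[[0.002,0.0103,0,1],[0.0013,0.0104,0,1],[0.0005,0.0105,0,1],[-0.0002,0.0105,0,1],[-0.0009,0.0104,0,1]]]'; python3 -m crank '[[[-0.0016,0.0103,0,1],[-0.0024,0.0102,0,1],[-0.0031,0.01,0,1],[-0.0038,0.0098,0,1],[0,0,0,0]]]';  python3 -m crank '[[[0,0,0,0],[0,0,0,0],[0,0,0,0]]]'
```

```text
time_s: 5.35
tool_pos: [0.6094, 0.2666, 0.0689]
tool_rot: [-1.561, 0.171, -0.177]
force: [-0.4, -0.8, -0.5]
width: 0.0298
time_s: 5.77
tool_pos: [0.6101, 0.2823, 0.0689]
tool_rot: [-1.567, -0.103, 0.096]
force: [-0.2, -0.6, -0.2]
width: 0.03
time_s: 6.18
tool_pos: [0.6066, 0.2947, 0.0687]
tool_rot: [-1.546, -0.322, 0.316]
force: [0.4, -0.5, 0.3]
width: 0.03
time_s: 6.43
tool_pos: [0.6055, 0.2935, 0.0664]
tool_rot: [-1.547, -0.317, 0.315]
force: [0.6, -0.0, -0.8]
width: 0.0297
```

```bash
python3 -m crank '[[[-0.006,0.01,0,0],[-0.005,0.008,0,0],[0,0,0,0],[0,0,0,0]]]'; python3 -m crank '[[[0,0,0.1,0],[0,0,0.13,0],[0,0,0.13,0],[0,0,0.13,0],[-0.1,0.05,0.1,0]]]'; python3 -m crank '[[[-0.13,0.05,0,0],[-0.13,0.05,0,0],[-0.13,0,0,0],[-0.13,0,0,0],[0,0,0,0]]]'
python3 - <<'E'
from h import *
from plant import manip
print(manip.sense()['tool_pos'])
for n in("scene","top"):
    d=manip.get_image(n); np.savez(f"{n}4.npz",**d); a=d["color"][120:300,340:540] if n=="scene" else d["color"][190:310,190:320]
    cv2.imwrite(f"pics/{n}4.png",cv2.resize(a,None,fx=4,fy=4,interpolation=2) if n=="scene" else cv2.resize(a,None,fx=5,fy=5,interpolation=2))
E
```

```text
time_s: 6.77
tool_pos: [0.6014, 0.2991, 0.0652]
tool_rot: [-1.547, -0.317, 0.318]
force: [-0.3, -0.9, -1.1]
width: 0.0299
time_s: 7.18
tool_pos: [0.5778, 0.3116, 0.2438]
tool_rot: [-1.548, -0.32, 0.311]
force: [-0.5, -0.3, 0.6]
width: 0.03
time_s: 7.6
tool_pos: [0.4119, 0.342, 0.2398]
tool_rot: [-1.548, -0.316, 0.322]
force: [0.8, 0.4, -0.0]
width: 0.0298
[0.41188091 0.34197248 0.23981499]
```

View pics/scene4.png

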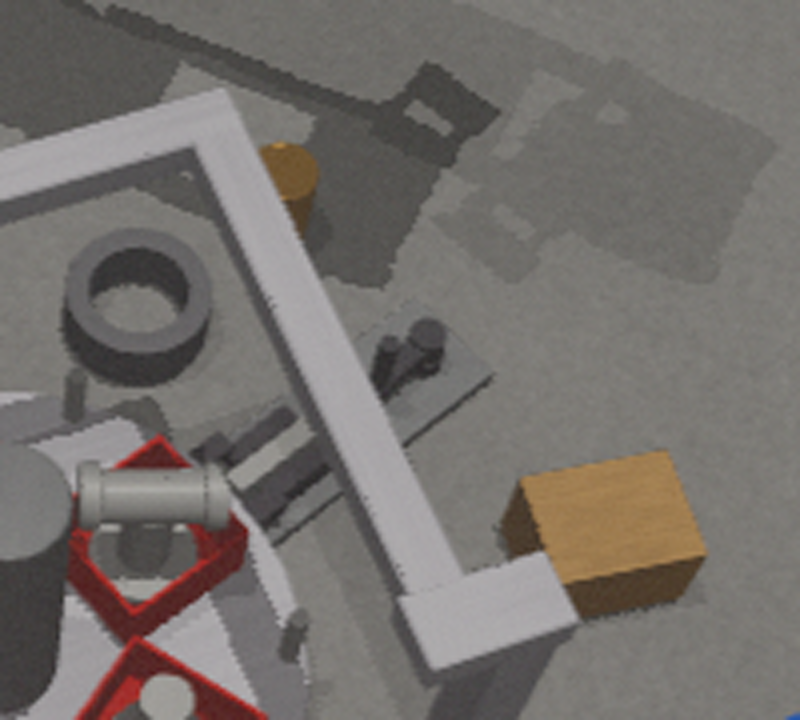

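View pics/top4.png

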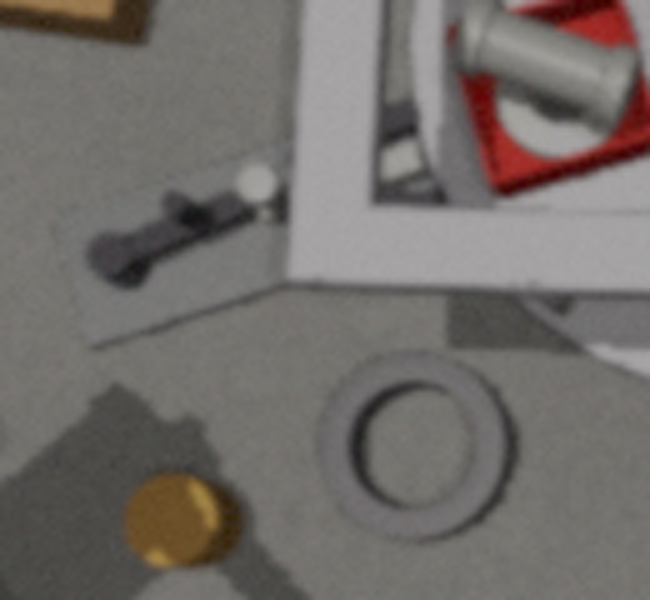

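Run:
```python
from h import *
for n in("scene3",):
    d=dict(np.load(n+".npz")); w=world(d); c=d["color"]
    for v in range(198,222,2):
        print(v,[("%.3f,%.3f,%.3f"%tuple(w[v,u])) for u in range(438,466,3)])
    cv2.imwrite("pics/s3z.png",cv2.resize(c[180:235,420:480],None,fx=10,fy=10,interpolation=2))
    d=dict(np.load("scene4.npz")); cv2.imwrite("pics/s4z.png",cv2.resize(d["color"][180:235,420:480],None,fx=10,fy=10,interpolation=2))
```

```text
198 ['0.529,0.274,0.013', '0.612,0.209,0.180', '0.615,0.214,0.181', '0.604,0.232,0.153', '0.532,0.308,-0.003', '0.540,0.311,0.007', '0.539,0.321,-0.001', '0.541,0.328,-0.001', '0.616,0.264,0.152', '0.634,0.253,0.187']
200 ['0.533,0.272,0.012', '0.599,0.222,0.145', '0.602,0.227,0.145', '0.557,0.277,0.046', '0.538,0.305,-0.001', '0.540,0.312,-0.002', '0.546,0.316,0.004', '0.605,0.267,0.125', '0.620,0.261,0.152', '0.639,0.251,0.188']
202 ['0.537,0.270,0.010', '0.599,0.224,0.135', '0.601,0.230,0.133', '0.560,0.277,0.041', '0.565,0.282,0.045', '0.545,0.310,-0.003', 'nan,nan,nan', '0.609,0.266,0.124', '0.623,0.261,0.148', '0.626,0.267,0.149']
204 ['0.595,0.221,0.120', '0.599,0.226,0.124', '0.602,0.231,0.126', '0.568,0.272,0.046', '0.571,0.278,0.047', '0.559,0.299,0.016', '0.551,0.316,-0.007', '0.618,0.260,0.132', '0.622,0.264,0.137', '0.626,0.269,0.138']
206 ['0.595,0.222,0.112', '0.598,0.229,0.112', '0.604,0.232,0.119', '0.570,0.272,0.040', '0.574,0.277,0.043', '0.561,0.300,0.009', '0.565,0.305,0.011', '0.621,0.258,0.129', '0.624,0.264,0.129', '0.624,0.272,0.126']
208 ['0.597,0.223,0.105'
[... 786 characters left out ...]
,0.088', '0.590,0.309,0.010', '0.588,0.320,-0.001']
216 ['0.583,0.242,0.034', '0.578,0.256,0.016', '0.578,0.266,0.009', '0.583,0.271,0.014', '0.583,0.279,0.009', '0.588,0.284,0.015', '0.590,0.292,0.011', '0.592,0.299,0.011', '0.591,0.310,0.001', '0.592,0.319,-0.003']
218 ['0.579,0.249,0.013', '0.581,0.256,0.010', '0.584,0.262,0.011', '0.588,0.268,0.014', '0.589,0.276,0.010', '0.595,0.280,0.018', '0.594,0.290,0.009', '0.593,0.301,-0.000', '0.596,0.307,0.003', '0.597,0.315,-0.001']
220 ['0.585,0.245,0.015', '0.587,0.253,0.012', '0.587,0.262,0.007', '0.591,0.267,0.011', '0.597,0.271,0.017', '0.595,0.283,0.006', '0.596,0.291,0.002', '0.598,0.298,0.001', '0.600,0.306,-0.001', '0.604,0.311,0.003']
```

View pics/s3z.png

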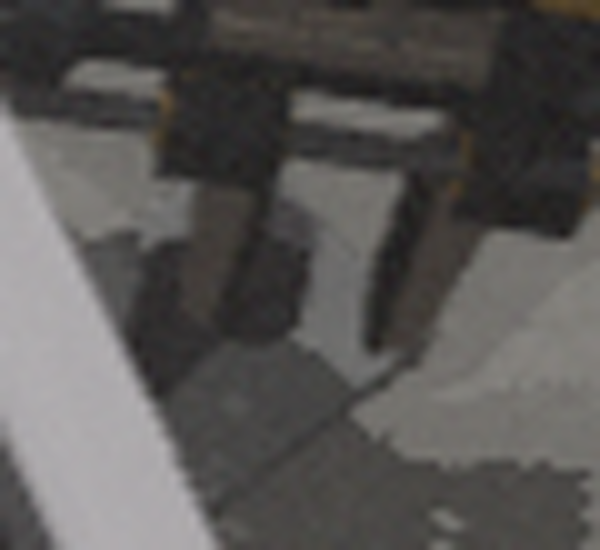

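View pics/s4z.png

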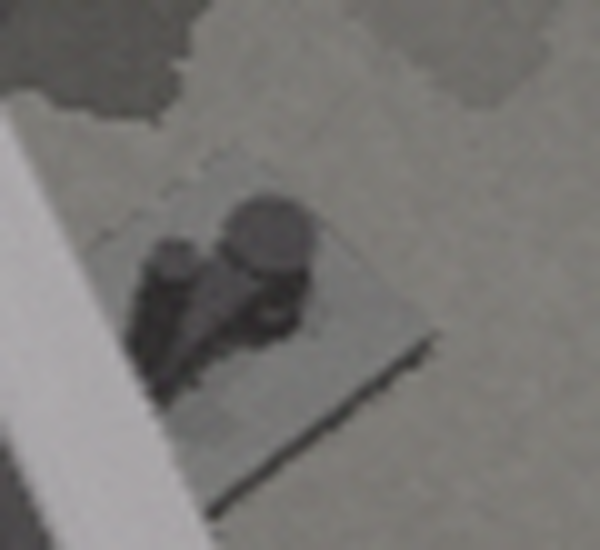

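Run:
```python
from h import *
for n,tcp in(("scene2",(.5766,.2247,.2001)),("scene4",(.4119,.342,.2398)),("scene3",(.604,.2525,.0697))):
    d=dict(np.load(n+".npz")); w=world(d).reshape(-1,3); w0=world(dict(np.load("scene0.npz"))).reshape(-1,3)
    m=(abs(w[:,2]-w0[:,2])>.025)&(np.hypot(w[:,0]-tcp[0],w[:,1]-tcp[1])<.06)&(w[:,2]<tcp[2]+.12)&(w[:,2]>tcp[2]-.05)
    P=w[m]-tcp; print(n,proj(d,tcp),m.sum())
    if m.sum():
        o=np.argsort(P[:,2])[:15]; print(P[o].round(3))
```

```text
scene2 (np.float64(441.7093440267137), np.float64(177.66392533139228)) 508
[[ 0.019 -0.002  0.015]
 [-0.017 -0.003  0.015]
 [-0.016 -0.013  0.015]
 [-0.018 -0.012  0.016]
 [-0.023 -0.014  0.016]
 [-0.02  -0.014  0.017]
 [ 0.023 -0.003  0.018]
 [ 0.024 -0.001  0.018]
 [-0.015 -0.009  0.018]
 [ 0.022 -0.002  0.019]
 [-0.012 -0.014  0.021]
 [-0.016 -0.017  0.021]
 [ 0.022  0.016  0.021]
 [-0.015 -0.003  0.022]
 [ 0.017 -0.005  0.022]]
scene4 (np.float64(458.06542692551966), np.float64(93.82647833665405)) 292
[[ 0.014 -0.016  0.015]
 [-0.012  0.012  0.018]
 [-0.     0.016  0.019]
 [ 0.016 -0.02   0.019]
 [-0.009  0.015  0.019]
 [-0.007  0.012  0.02 ]
 [-0.003  0.014  0.02 ]
 [ 0.002  0.017  0.02 ]
 [-0.005  0.015  0.02 ]
 [-0.005  0.013  0.021]
 [-0.     0.018  0.021]
 [-0.011  0.013  0.022]
 [ 0.017 -0.016  0.022]
 [-0.002  0.026  0.022]
 [ 0.016 -0.013  0.022]]
scene3 (np.float64(448.4081310004781), np.float64(214.0527738566396)) 317
[[ 0.014  0.012  0.016]
 [ 0.017  0.015  0.018]
 [-0.003 -0.021  0.019]
 [ 0.018  0.017  0.019]
 [-0.007 -0.027  0.02 ]
 [ 0.004  0.014  0.02 ]
 [ 0.019  0.008  0.02 ]
 [ 0.018  0.011  0.022]
 [ 0.007  0.012  0.022]
 [ 0.016  0.007  0.022]
 [ 0.015  0.01   0.022]
 [ 0.021  0.017  0.023]
 [ 0.    -0.021  0.023]
 [-0.008 -0.027  0.024]
 [ 0.012  0.008  0.024]]
```

The keeper hasn't moved. The scene depth puts the fingertips about 15 mm above the reported TCP instead of 14 mm below, the same in three poses, so my swing passed over the tab. I'll repeat it 28 mm lower and keep the same allowance for later moves.

```bash
python3 -m crank '[[[0.1,-0.06,0,-1],[0.1,-0.06,0,-1],[0.1,-0.07,0,-1],[0.1,-0.07,0,-1],[0.1,-0.07,0,-1]]]'; python3 -m crank '[[[0.05,-0.04,0,-1],[0,0,0,-1],[0,0,0,-1],[0,0,0,-1],[0,0,0,-1]]]'; python3 -m crank '[[[0,0,0,-1],[0,0,0,-1],[0,0,0,-1],[0,0,0,-1],[0,0,0,-1]]]';python3 -m crank '[[[0,0,0,-1],[0,0,0,-1],[0,0,0,-1],[0,0,0,-1],[0,0,0,-1]]]';python3 -m crank '[[[0,0,-0.1,-1],[0,0,-0.1,-1],[0,0,-0.1,-1],[0,0,-0.1,-1],[0,0,0,0]]]'
python3 - <<'E'
from plant import manip
from scipy.spatial.transform import Rotation as R
import numpy as np
s=manip.sense();M=R.from_rotvec(s['tool_rot']).as_matrix();print(s['tool_pos'],np.degrees(np.arctan2(M[1,2],M[0,2])))
E
```

```text
time_s: 8.12
tool_pos: [0.5709, 0.2421, 0.24]
tool_rot: [-1.57, -0.041, 0.04]
force: [0.7, 1.0, 0.3]
width: 0.0298
time_s: 8.53
tool_pos: [0.5848, 0.2308, 0.2397]
tool_rot: [-1.558, 0.234, -0.234]
force: [-1.0, -0.7, 0.7]
width: 0.03
time_s: 8.95
tool_pos: [0.5846, 0.2311, 0.2398]
tool_rot: [-1.511, 0.506, -0.507]
force: [0.6, -1.0, 0.5]
width: 0.0301
time_s: 9.37
tool_pos: [0.5846, 0.2311, 0.2398]
tool_rot: [-1.428, 0.776, -0.777]
force: [0.5, 0.1, 0.2]
width: 0.03
time_s: 9.78
tool_pos: [0.5808, 0.2297, 0.1141]
tool_rot: [-1.342, 0.993, -0.986]
force: [-0.5, -0.3, -0.5]
width: 0.0297
[0.58077746 0.22965972 0.11409052] 16.95626823115766
```

```bash
python3 -m crank '[[[-0.025,0,0,0],[0,0,0,0],[0,0,-0.06,0],[0,0,-0.07,0]]]';python3 -m crank '[[[0,0,-0.06,0],[0,0,-0.07,0],[0,0,0,0],[0,0,0,0],[0,0,0,0]]]'
```

```text
time_s: 10.12
tool_pos: [0.5788, 0.2329, 0.0849]
tool_rot: [-1.33, 0.98, -0.986]
force: [-0.0, 0.1, 0.1]
width: 0.0303
time_s: 10.53
tool_pos: [0.5771, 0.2323, 0.0444]
tool_rot: [-1.334, 0.983, -0.986]
force: [-0.4, 0.1, 0.0]
width: 0.0299
```

```bash
python3 -m crank '[[[0.0099,0.0034,-0.01,1],[0.0096,0.0041,0,1],[0.0093,0.0048,0,1],[0.009,0.0054,0,1],[0.0086,0.006,0,1]]]'; python3 -m crank '[[[0.0081,0.0066,0,1],[0.0077,0.0072,0,1],[0.0071,0.0077,0,1],[0.0066,0.0081,0,1],[0.006,0.0086,0,1]]]'
python3 - <<'E'
from h import *
from plant import manip
print(manip.sense()['tool_pos'])
d=manip.get_image("scene"); np.savez("scene5.npz",**d); cv2.imwrite("pics/s5z.png",cv2.resize(d["color"][180:235,420:480],None,fx=10,fy=10,interpolation=2))
E
```

```text
time_s: 10.95
tool_pos: [0.5908, 0.2393, 0.0415]
tool_rot: [-1.448, 0.715, -0.717]
force: [-1.2, -0.7, 1.2]
width: 0.0301
time_s: 11.37
tool_pos: [0.6013, 0.2506, 0.0415]
tool_rot: [-1.523, 0.444, -0.447]
force: [-0.9, -0.9, 0.7]
width: 0.03
[0.60133535 0.25064519 0.04151649]
```

View pics/s5z.png

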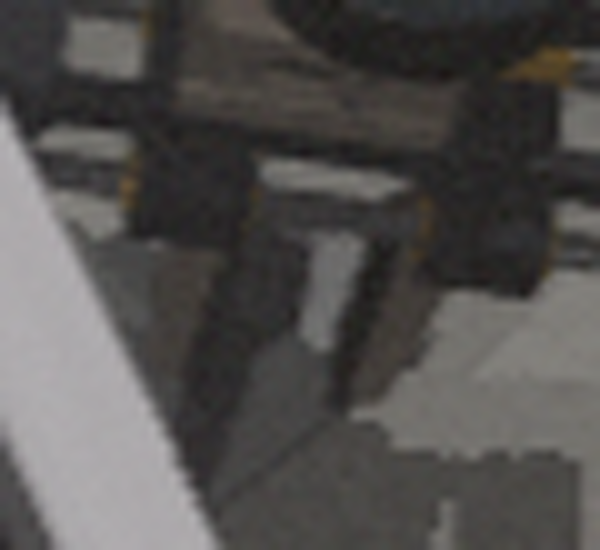

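Now the tab sits between the fingers and the keeper is swinging. Forces are low, so I'll continue.

```bash
python3 -m crank '[[[0.0054,0.009,0,1],[0.0047,0.0093,0,1],[0.0041,0.0096,0,1],[0.0034,0.0099,0,1],[0.0027,0.0101,0,1]]]'; python3 -m crank '[[[0.002,0.0103,0,1],[0.0013,0.0104,0,1],[0.0005,0.0105,0,1],[-0.0002,0.0105,0,1],[-0.0009,0.0104,0,1]]]'; python3 -m crank '[[[-0.0016,0.0103,0,1],[-0.0024,0.0102,0,1],[-0.0031,0.01,0,1],[-0.0038,0.0098,0,1],[0,0,0,0]]]';  python3 -m crank '[[[-0.006,0.01,0,0],[0,0,0,0],[0,0,0,0]]]'
```

```text
time_s: 11.83
tool_pos: [0.6073, 0.2649, 0.0412]
tool_rot: [-1.563, 0.172, -0.176]
force: [-0.7, -1.3, 0.9]
width: 0.0297
time_s: 12.25
tool_pos: [0.6081, 0.2806, 0.0412]
tool_rot: [-1.568, -0.102, 0.098]
force: [-0.5, -1.7, 1.3]
width: 0.0296
time_s: 12.67
tool_pos: [0.6047, 0.293, 0.041]
tool_rot: [-1.547, -0.321, 0.317]
force: [-0.8, -0.2, -0.4]
width: 0.0299
time_s: 12.92
tool_pos: [0.6046, 0.2936, 0.0409]
tool_rot: [-1.55, -0.319, 0.312]
force: [5.6, -10.4, 2.9]
width: 0.0299
```

```bash
python3 -m crank '[[[0.004,-0.01,0,0],[0,0,0.12,0],[0,0,0.13,0],[0,0,0.13,0],[0,0,0.13,-1]]]' -0.13; python3 -m crank '[[[0,0,0.13,-1],[0,0,0,-1],[0,0,0,-1],[0,0,0,-1],[0,0,0,-1]]]'; python3 -m crank '[[[0,0,0,-1],[0,0,0,-1],[0,0,0,-1],[0,0,0,-1],[0,0,0,-1]]]';  python3 -m crank '[[[0,0,0,-1],[0,0,0,-1],[0,0,0,-1],[0,0,0,-1],[0,0,0,-1]]]'; python3 -m crank '[[[0,0,0,-1],[0,0,0,-1],[0,0,0,-1],[0,0,0,-1],[0,0,0,-1]]]'; python3 -m crank '[[[-0.01,-0.06,0,-1],[-0.01,-0.06,0,-1],[-0.01,-0.06,0,-1],[-0.01,-0.06,0,-1],[-0.01,-0.06,0,-1]]]'; python3 -m crank '[[[0,0,0,-1],[0,0,0,-1],[0,0,0,-1],[0,0,0,0]]]'
cat > st.py <<'E'
from h import *
from plant import manip
from scipy.spatial.transform import Rotation as R
def st():
    s=manip.sense();M=R.from_rotvec(s['tool_rot']).as_matrix();print(round(s['time_s'],2),s['tool_pos'].round(4),"jaw",np.degrees(np.arctan2(M[1,2],M[0,2])).round(1),"q",s['q'].round(2),"F",s['force'].round(1))
def pic(k,crop,f,n="scene"):
    d=manip.get_image(n); np.savez(f"{n}{k}.npz",**d); x0,y0,x1,y1=crop; cv2.imwrite(f"pics/{n}{k}.png",cv2.resize(d["color"][y0:y1,x0:x1],None,fx=f,fy=f,interpolation=2)); return d
E
python3 - <<'E'
from st import *
st(); pic(6,(340,100,540,250),4)
E
```

```text
time_s: 13.33
tool_pos: [0.6031, 0.2924, 0.1946]
tool_rot: [-1.554, -0.261, 0.261]
force: [-0.1, 0.1, -0.3]
width: 0.0401
time_s: 13.75
tool_pos: [0.6033, 0.2926, 0.2325]
tool_rot: [-1.57, 0.015, -0.017]
force: [-0.4, -0.3, 0.0]
width: 0.0399
time_s: 14.17
tool_pos: [0.6033, 0.2925, 0.232]
tool_rot: [-1.55, 0.29, -0.291]
force: [0.8, -0.5, 0.3]
width: 0.0401
time_s: 14.58
tool_pos: [0.6032, 0.2925, 0.232]
tool_rot: [-1.496, 0.562, -0.563]
force: [0.2, 0.2, 0.5]
width: 0.04
time_s: 15.0
tool_pos: [0.6032, 0.2926, 0.232]
tool_rot: [-1.405, 0.831, -0.831]
force: [-0.6, 0.5, -0.0]
width: 0.0393
time_s: 15.42
tool_pos: [0.588, 0.2018, 0.232]
tool_rot: [-1.277, 1.095, -1.095]
force: [0.0, -0.4, -0.6]
width: 0.0402
time_s: 15.75
tool_pos: [0.5884, 0.2023, 0.232]
tool_rot: [-1.181, 1.249, -1.25]
force: [0.3, 0.5, 0.0]
width: 0.0396
15.75 [0.5884 0.2023 0.232 ] jaw -3.2 q [0.33 0.32 1.6  0.   1.22 0.38] F [0.3 0.5 0. ]
```

View pics/scene6.png

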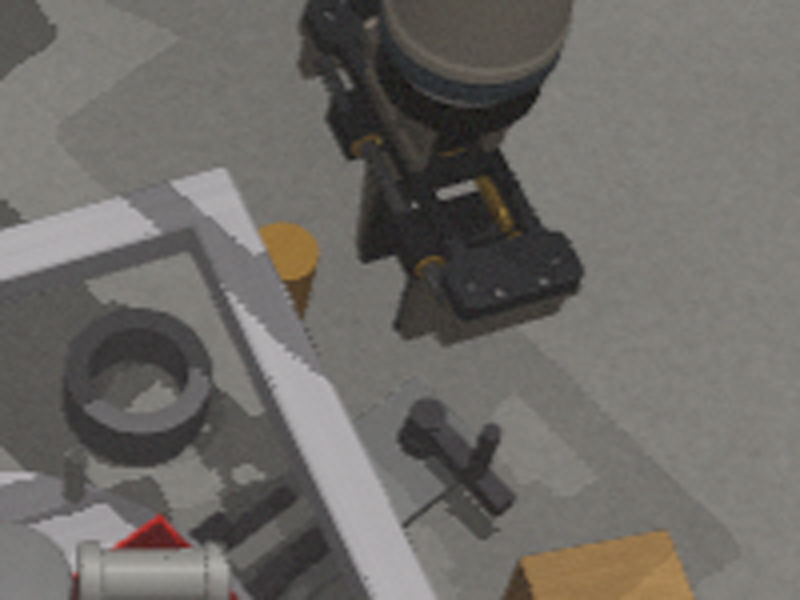

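```bash
python3 -m crank '[[[0.001,-0.018,-0.1,0],[0,0,-0.12,0],[0,0,-0.1,0],[0,0,-0.1,0],[0,0,-0.1,0]]]'; python3 -m crank '[[[0,0,-0.08,0],[0,0,0,0],[0,0,0,0]]]'; python3 -m crank '[[[0,0,0,0],[0,0,0,0],[0,0,0,0],[0,0,0,0]]]' -1 25; python3 -c "
from st import *;st()"
```

```text
time_s: 16.22
tool_pos: [0.5886, 0.1971, 0.0742]
tool_rot: [-1.185, 1.244, -1.244]
force: [0.6, 0.4, -0.2]
width: 0.0405
time_s: 16.47
tool_pos: [0.5878, 0.1968, 0.0506]
tool_rot: [-1.188, 1.246, -1.244]
force: [-0.3, -0.3, 0.2]
width: 0.0396
time_s: 16.8
tool_pos: [0.5892, 0.1974, 0.0528]
tool_rot: [-1.184, 1.244, -1.245]
force: [-1.7, -0.6, 6.3]
width: 0.0188
16.8 [0.5892 0.1974 0.0528] jaw -2.8 q [0.32 0.51 1.75 0.   0.88 0.37] F [-1.7 -0.6  6.3]
```

```bash
python3 -m crank '[[[-0.006,0.019,0,0],[-0.006,0.019,0,0],[-0.006,0.019,0,0],[-0.006,0.019,0,0],[-0.006,0.019,0,0]]]'; python3 -m crank '[[[-0.005,0.017,0,0],[0,0,0,0],[0,0,0,0],[0,0,0,0]]]'; python3 -c "
from st import *;st()"
```

```text
time_s: 17.22
tool_pos: [0.5806, 0.2256, 0.0528]
tool_rot: [-1.184, 1.243, -1.246]
force: [0.5, -2.3, 6.9]
width: 0.0186
time_s: 17.55
tool_pos: [0.579, 0.2309, 0.0528]
tool_rot: [-1.184, 1.244, -1.246]
force: [-1.3, -1.0, 6.2]
width: 0.0186
17.55 [0.579  0.2309 0.0528] jaw -2.8 q [ 0.38  0.51  1.75 -0.    0.88  0.43] F [-1.3 -1.   6.2]
```

```bash
python3 -m crank '[[[-0.003,0.01,0,0],[0,0,0,0],[0,0,0,0]]]'; python3 -m crank '[[[0,0,0,0],[0,0,0,0],[0,0,0,0]]]' -0.13; python3 -m crank '[[[0,0,0.08,0],[0,0,0.12,0],[0,0,0.13,0],[0,0,0.13,0],[0,0,0.13,0]]]'; python3 -m crank '[[[-0.12,0,0.1,0],[-0.13,0,0,0],[-0.13,0,0,0],[-0.13,0,0,0],[-0.13,0,0,0]]]'; python3 -c "
from st import *;st();pic(7,(340,100,540,250),4);pic(7,(190,110,450,310),3,'top')"
```

```text
time_s: 17.8
tool_pos: [0.5789, 0.2311, 0.0527]
tool_rot: [-1.186, 1.24, -1.248]
force: [3.5, -14.2, 6.3]
width: 0.0185
time_s: 18.05
tool_pos: [0.5773, 0.2337, 0.0516]
tool_rot: [-1.185, 1.245, -1.245]
force: [0.0, 0.2, 0.1]
width: 0.0364
time_s: 18.47
tool_pos: [0.5765, 0.2338, 0.23]
tool_rot: [-1.186, 1.245, -1.245]
force: [0.9, 0.3, -0.6]
width: 0.04
time_s: 18.88
tool_pos: [0.3871, 0.2335, 0.2549]
tool_rot: [-1.185, 1.245, -1.245]
force: [-0.6, 1.1, 1.0]
width: 0.0402
18.88 [0.3871 0.2335 0.2549] jaw -2.8 q [0.54 0.02 1.91 0.   1.21 0.59] F [-0.6  1.1  1. ]
```

View pics/scene7.png

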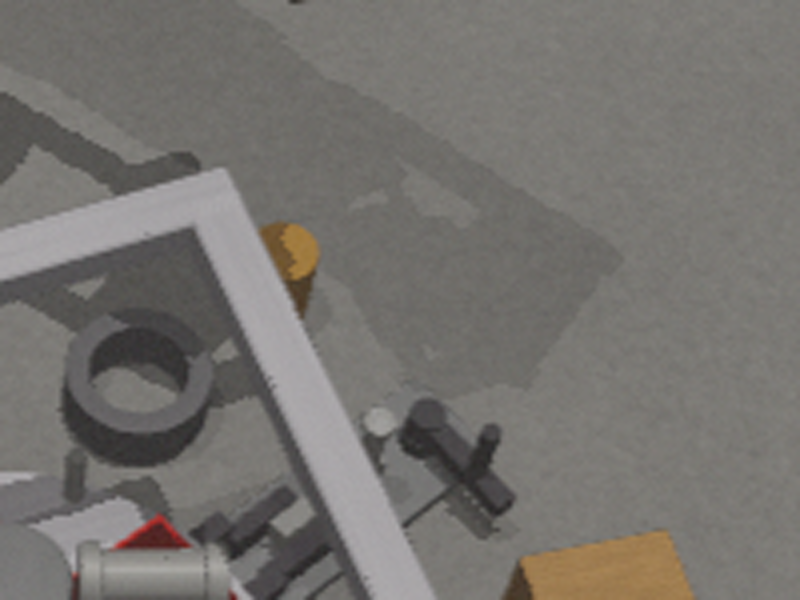

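View pics/top7.png

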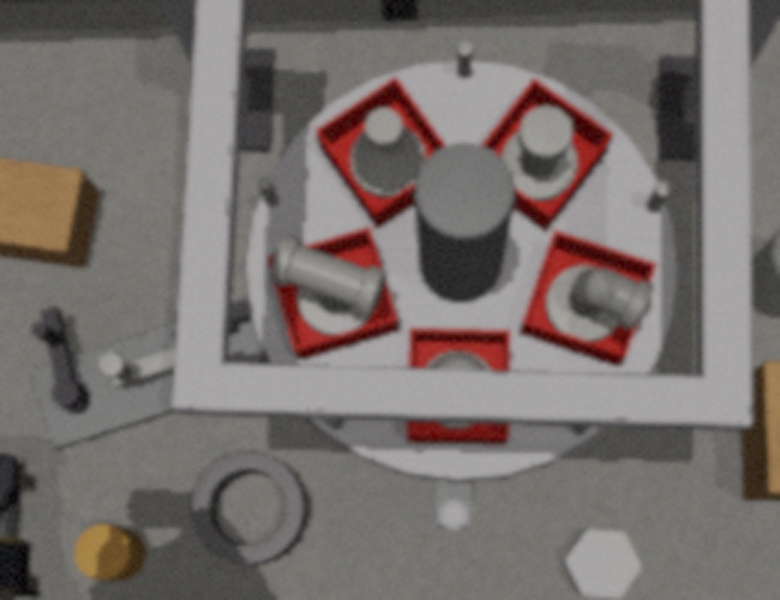

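Step 2 looks done: the keeper stands square to the lock's line and the knob is about 35 mm out against its stop. Because moves only turn about the world z, the tool can't lean under the front bar. The frame is open at the rear, though, so I'll push the rear pins with the tool vertical.

```bash
python3 -m crank '[[[0,0,0.13,0],[0,0,0.13,0],[0,0,0.03,0],[0,0,0,0]]]' -1 20; python3 -m crank '[[[0.067,-0.039,0,1],[0.067,-0.039,0,1],[0.067,-0.039,0,1],[0.067,-0.039,0,1],[0.067,-0.039,0,1]]]'; python3 -m crank '[[[0.067,-0.039,0,1],[0.067,-0.039,0,1],[0.067,-0.039,0,1],[0.067,-0.039,0,1],[0.067,-0.039,0,1]]]'; python3 -m crank '[[[0.067,-0.039,0,1],[0.067,-0.039,0,1],[0.067,-0.039,0,1],[0.067,-0.039,0,1],[0.067,-0.039,0,1]]]'; python3 -m crank '[[[0.067,-0.039,0,1],[0.067,-0.039,0,1],[0.067,-0.039,0,1],[0.067,-0.039,0,1],[0.067,-0.039,0,1]]]'; python3 -c "
from st import *;st()"
```

```text
time_s: 19.32
tool_pos: [0.3909, 0.2348, 0.3452]
tool_rot: [-1.179, 1.243, -1.245]
force: [0.4, 0.2, 1.1]
width: 0.0154
time_s: 19.73
tool_pos: [0.4901, 0.1742, 0.3398]
tool_rot: [-1.339, 0.984, -0.982]
force: [-0.1, 0.4, 0.3]
width: 0.0008
time_s: 20.15
tool_pos: [0.5907, 0.1157, 0.3395]
tool_rot: [-1.451, 0.718, -0.715]
force: [0.0, 0.3, -1.4]
width: 0.0007
time_s: 20.57
tool_pos: [0.6912, 0.0572, 0.3392]
tool_rot: [-1.525, 0.448, -0.444]
force: [0.3, 0.0, -0.4]
width: 0.0003
time_s: 20.98
tool_pos: [0.7918, -0.0012, 0.3389]
tool_rot: [-1.564, 0.175, -0.171]
force: [0.2, -0.7, -0.3]
width: 0.0
20.98 [ 0.7918 -0.0012  0.3389] jaw 77.4 q [-0.    0.55  1.02  0.    1.57 -1.35] F [ 0.2 -0.7 -0.3]
```

```bash
python3 -m crank '[[[0.06,-0.039,0,1],[0.04,-0.02,0,1],[0,0,0,0],[0,0,0,0]]]'; python3 -c "
from st import *;st();pic(8,(220,180,460,400),3)"
```

```text
time_s: 21.32
tool_pos: [0.8209, -0.0185, 0.3387]
tool_rot: [-1.57, 0.07, -0.065]
force: [-1.6, -0.3, -0.2]
width: 0.0007
21.32 [ 0.8209 -0.0185  0.3387] jaw 85.0 q [-0.02  0.61  0.93  0.    1.61 -1.51] F [-1.6 -0.3 -0.2]
```

View pics/scene8.png

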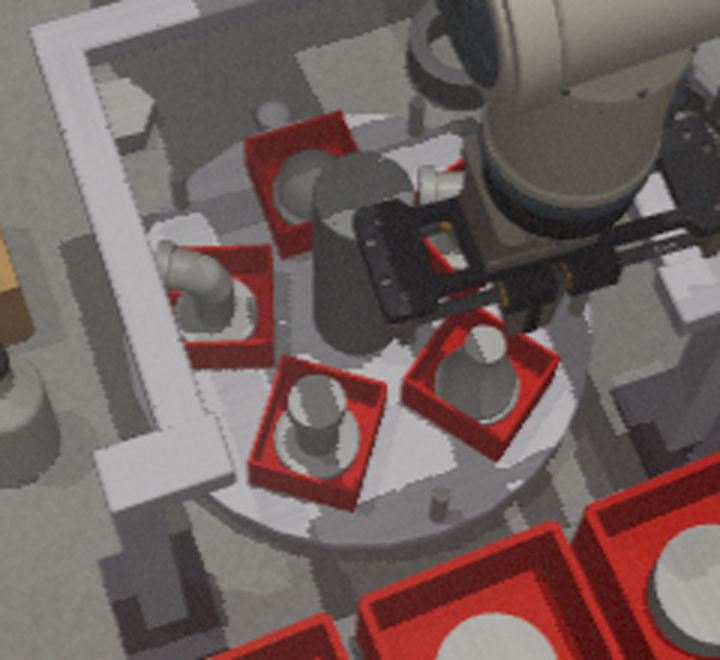

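Run:
```python
from h import *
for n in("top0","scene0"):
    w=world(dict(np.load(n+".npz"))).reshape(-1,3)
    for y0 in(-.15,-.05,.05):
        m=(abs(w[:,1]-y0)<.03)&(w[:,2]>.02)&(w[:,0]>.845)&(w[:,0]<1.2)
        P=w[m]; 
        for x in np.arange(.85,1.1,.02):
            k=(abs(P[:,0]-x)<.01)
            if k.any(): print(n,y0,round(x,2),P[k,2].max().round(3),P[k,2].min().round(3),k.sum())
```

```text
top0 -0.15 0.87 0.101 0.081 80
top0 -0.15 0.89 0.187 0.081 562
top0 -0.15 0.91 0.186 0.093 145
top0 -0.15 0.93 0.187 0.096 150
top0 -0.15 0.95 0.188 0.094 209
top0 -0.15 0.97 0.187 0.096 202
top0 -0.15 0.99 0.187 0.095 201
top0 -0.15 1.01 0.187 0.095 218
top0 -0.15 1.03 0.186 0.095 153
top0 -0.05 0.87 0.104 0.081 82
top0 -0.05 0.89 0.187 0.081 679
top0 -0.05 0.93 0.147 0.111 124
top0 -0.05 0.95 0.147 0.101 218
top0 -0.05 0.97 0.147 0.099 201
top0 -0.05 0.99 0.147 0.102 152
top0 -0.05 1.01 0.149 0.1 123
top0 -0.05 1.03 0.149 0.101 305
top0 0.05 0.87 0.101 0.081 67
top0 0.05 0.89 0.188 0.08 680
top0 0.05 0.91 0.145 0.144 2
top0 0.05 0.93 0.147 0.12 128
top0 0.05 0.95 0.149 0.101 217
top0 0.05 0.97 0.147 0.102 192
top0 0.05 0.99 0.147 0.101 147
top0 0.05 1.01 0.15 0.1 146
top0 0.05 1.03 0.15 0.103 290
scene0 -0.15 0.87 0.098 0.096 2
scene0 -0.15 0.89 0.192 0.095 292
scene0 -0.15 0.91 0.19 0.095 322
scene0 -0.15 0.93 0.19 0.094 339
scene0 -0.15 0.95 0.189 0.095 341
scene0 -0.15 0.97 0.191 0.094 348
scene0 -0.15 0.99 0.189 0.095 354
scene0 -0.15 1.01 0.191 0.095 348
scene0 -0.15 1.03 0.188 0.082 483
scene0 -0.05 0.89 0.19 0.101 428
scene0 -0.05 0.91 0.112 0.1 259
scene0 -0.05 0.93 0.151 0.099 239
scene0 -0.05 0.95 0.15 0.101 286
scene0 -0.05 0.97 0.15 0.102 312
scene0 -0.05 0.99 0.15 0.101 358
scene0 -0.05 1.01 0.115 0.101 279
scene0 -0.05 1.03 0.152 0.079 440
scene0 0.05 0.89 0.193 0.1 380
scene0 0.05 0.91 0.112 0.1 204
scene0 0.05 0.93 0.154 0.101 247
scene0 0.05 0.95 0.15 0.103 289
scene0 0.05 0.97 0.15 0.102 310
scene0 0.05 0.99 0.149 0.099 353
scene0 0.05 1.01 0.112 0.1 207
scene0 0.05 1.03 0.154 0.081 425
```

Run:
```python
from h import *
for n in("top0","scene0"):
    w=world(dict(np.load(n+".npz"))).reshape(-1,3)
    for y0 in np.arange(-.2,.2,.05):
        m=(abs(w[:,1]-y0)<.02)&(w[:,2]>.14)&(w[:,2]<.2)&(w[:,0]>.84)&(w[:,0]<1.0)
        P=w[m]; print(n,round(y0,2),np.percentile(P[:,0],[0,3,10]).round(4) if len(P) else None)
# body bottom: gripper side points scene8 relative to TCP
w=world(dict(np.load("scene8.npz"))).reshape(-1,3);w0=world(dict(np.load("scene0.npz"))).reshape(-1,3)
P=w-[.8225,-.0195,.3387]
m=(abs(w[:,2]-w0[:,2])>.05)&(abs(P[:,0])<.06)&(abs(P[:,1])<.11)&(P[:,2]<.2)
P=P[m]
for a in np.arange(0,.2,.01):
    k=(P[:,2]>=a)&(P[:,2]<a+.01)
    if k.any(): print(round(a,2),k.sum(),P[k].min(0).round(3),P[k].max(0).round(3))
```

```text
top0 -0.2 [0.8891 0.8903 0.891 ]
top0 -0.15 [0.8893 0.891  0.8922]
top0 -0.1 [0.889  0.8898 0.8907]
top0 -0.05 [0.8891 0.8902 0.891 ]
top0 -0.0 [0.8891 0.8905 0.8915]
top0 0.05 [0.8892 0.89   0.8909]
top0 0.1 [0.889  0.8903 0.8912]
top0 0.15 [0.9008 0.9071 0.9154]
scene0 -0.2 [0.8908 0.8929 0.8964]
scene0 -0.15 [0.8914 0.8954 0.8979]
scene0 -0.1 [0.891  0.8937 0.8971]
scene0 -0.05 [0.89   0.8931 0.8964]
scene0 -0.0 [0.8915 0.896  0.9027]
scene0 0.05 [0.8908 0.8932 0.8967]
scene0 0.1 [0.8913 0.8931 0.8967]
scene0 0.15 [0.8907 0.8958 0.9024]
0.01 6 [ 0.004 -0.005  0.012] [0.008 0.01  0.019]
0.02 38 [-0.011 -0.013  0.02 ] [0.009 0.012 0.029]
0.03 35 [-0.007 -0.015  0.03 ] [0.009 0.014 0.04 ]
0.04 44 [-0.002 -0.016  0.04 ] [0.01  0.015 0.05 ]
0.05 18 [ 0.007 -0.014  0.05 ] [0.01  0.014 0.059]
0.06 4 [0.009 0.01  0.063] [0.01  0.014 0.068]
0.07 4 [0.009 0.01  0.07 ] [0.011 0.014 0.077]
0.1 19 [ 0.005 -0.088  0.1  ] [0.036 0.081 0.11 ]
0.11 148 [-0.03  -0.088  0.11 ] [0.037 0.083 0.12 ]
0.12 543 [-0.029 -0.092  0.12 ] [0.037 0.084 0.13 ]
0.13 250 [-0.036 -0.096  0.13 ] [0.037 0.09  0.14 ]
0.14 1787 [-0.04  -0.096  0.14 ] [0.037 0.097 0.15 ]
0.15 546 [-0.037 -0.095  0.15 ] [0.037 0.095 0.16 ]
0.16 61 [-0.022 -0.042  0.16 ] [ 0.02  -0.004  0.17 ]
0.17 47 [-0.025 -0.042  0.17 ] [ 0.015 -0.038  0.18 ]
0.18 62 [-0.032 -0.042  0.18 ] [ 0.028 -0.014  0.19 ]
0.19 305 [-0.035 -0.043  0.19 ] [0.036 0.021 0.2  ]
```

```bash
python3 -m crank '[[[0.02,0.004,0,0.5],[0,0,-0.1,0],[0,0,-0.1,0],[0,0,-0.1,0],[0,0,-0.1,0]]]';python3 -m crank '[[[0,0,-0.1,0],[0,0,-0.1,0],[0,0,0,0],[0,0,0,0]]]'; python3 -c "
from st import *;st()
s=manip.sense()['tool_pos'];th=np.radians(-2.93);d=s[:2]-[.662,-.0462];print(d[0]*np.cos(th)+d[1]*np.sin(th),-d[0]*np.sin(th)+d[1]*np.cos(th))
pic(9,(220,180,460,400),3)"
```

```text
time_s: 21.78
tool_pos: [0.8261, -0.016, 0.2208]
tool_rot: [-1.57, 0.039, -0.04]
force: [0.6, -0.1, -0.4]
width: 0.0007
time_s: 22.12
tool_pos: [0.8253, -0.0162, 0.1604]
tool_rot: [-1.57, 0.042, -0.036]
force: [1.0, -0.2, 1.1]
width: 0.0003
22.12 [ 0.8253 -0.0162  0.1604] jaw 87.2 q [-0.02  0.7   1.14  0.    1.3  -1.54] F [ 1.  -0.2  1.1]
0.1615239026889613 0.03829179535064482
```

View pics/scene9.png

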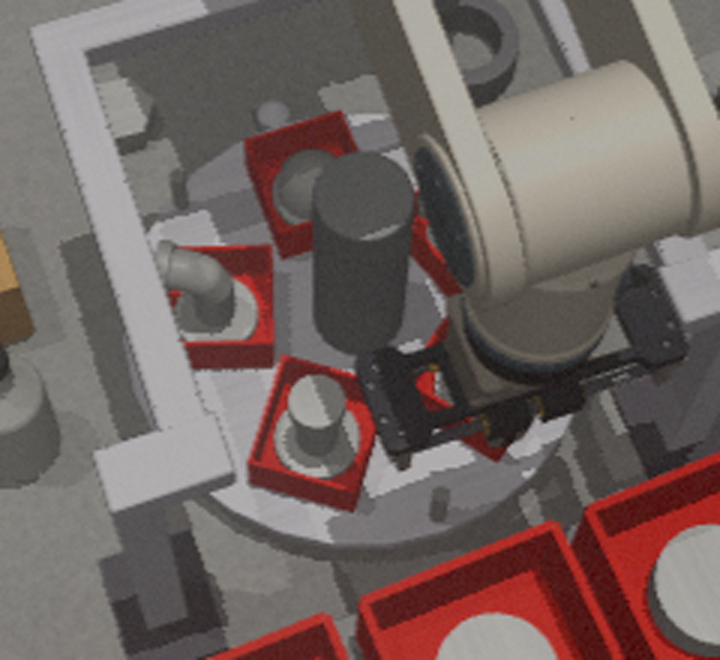

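```bash
python3 -m crank '[[[0.01,0,-0.1,0],[0,0,-0.1,0],[0,0,-0.1,0],[0,0,-0.07,0],[0,0,0,0]]]';python3 -m crank '[[[0,0.06,0,0],[0,0.06,0,0],[0,0,0,0],[0,0,0,0]]]' 1; python3 -m crank '[[[0,0,0,0],[0,0,0,0],[0,0,0,0],[0,0,0,0]]]'
cat >> st.py <<'E'
def loc():
    s=manip.sense()['tool_pos'];th=np.radians(-2.93);d=s[:2]-[.662,-.0462];print("loc",(d[0]*np.cos(th)+d[1]*np.sin(th)).round(4),(-d[0]*np.sin(th)+d[1]*np.cos(th)).round(4))
E
python3 -c "
from st import *;st();loc();pic(10,(220,180,460,400),3)"
```

```text
time_s: 22.58
tool_pos: [0.8284, -0.0167, 0.0483]
tool_rot: [-1.57, 0.042, -0.036]
force: [-0.7, 0.1, -1.6]
width: 0.0004
time_s: 22.92
tool_pos: [0.8317, 0.0216, 0.0539]
tool_rot: [-1.57, 0.034, -0.04]
force: [-0.3, -0.1, -0.2]
width: 0.025
time_s: 23.25
tool_pos: [0.8301, 0.0185, 0.051]
tool_rot: [-1.571, 0.039, -0.039]
force: [0.0, 0.1, 0.0]
width: 0.052
23.25 [0.8301 0.0185 0.051 ] jaw 87.2 q [ 0.02  0.8   1.21 -0.    1.13 -1.5 ] F [0.  0.1 0. ]
loc 0.1646 0.0732
```

View pics/scene10.png

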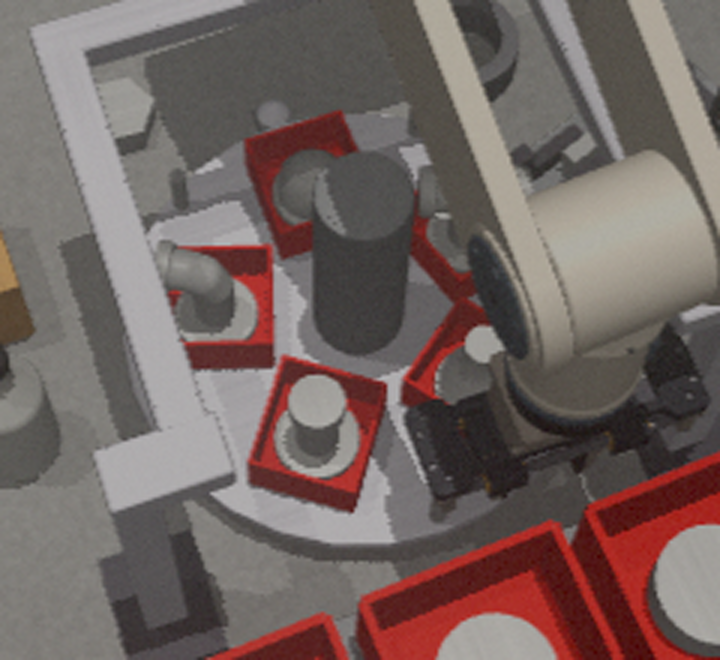

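```bash
python3 -m crank '[[[0,0,0,0],[0,0,0,0],[0,0,0,0],[0,0,0,0],[0,0,0,0]]]'
python3 - <<'E'
from h import *
th=np.radians(-2.93);R=np.array([[np.cos(th),-np.sin(th)],[np.sin(th),np.cos(th)]])
pin=lambda a:.163*np.array([-np.cos(np.radians(a)),-np.sin(np.radians(a))])
prev=np.array([.1646,.0732])
for a in np.arange(177.5,124,-2.5):
    p=pin(a)+[.002,.070]; print(a,(R@(p-prev)/.3).round(4),p.round(3)); prev=p
E
```

```text
time_s: 23.72
tool_pos: [0.8301, 0.019, 0.0507]
tool_rot: [-1.57, 0.039, -0.038]
force: [0.2, 0.5, 1.1]
width: 0.0892
177.5 [-0.0009 -0.0344] [0.165 0.063]
175.0 [-0.0028 -0.0235] [0.164 0.056]
172.5 [-0.0038 -0.0234] [0.164 0.049]
170.0 [-0.0048 -0.0232] [0.163 0.042]
167.5 [-0.0058 -0.023 ] [0.161 0.035]
165.0 [-0.0068 -0.0227] [0.159 0.028]
162.5 [-0.0078 -0.0224] [0.157 0.021]
160.0 [-0.0088 -0.022 ] [0.155 0.014]
157.5 [-0.0097 -0.0216] [0.153 0.008]
155.0 [-0.0106 -0.0212] [0.15  0.001]
152.5 [-0.0116 -0.0207] [ 0.147 -0.005]
150.0 [-0.0124 -0.0202] [ 0.143 -0.011]
147.5 [-0.0133 -0.0196] [ 0.139 -0.018]
145.0 [-0.0142 -0.019 ] [ 0.136 -0.023]
142.5 [-0.015  -0.0184] [ 0.131 -0.029]
140.0 [-0.0158 -0.0177] [ 0.127 -0.035]
137.5 [-0.0165 -0.017 ] [ 0.122 -0.04 ]
135.0 [-0.0172 -0.0163] [ 0.117 -0.045]
132.5 [-0.0179 -0.0155] [ 0.112 -0.05 ]
130.0 [-0.0186 -0.0147] [ 0.107 -0.055]
127.5 [-0.0192 -0.0139] [ 0.101 -0.059]
125.0 [-0.0198 -0.013 ] [ 0.095 -0.064]
```

```bash
python3 -m crank '[[[0,0,0,0],[0,0,0,0],[0,0,0,0],[0,0,0,0],[0,0,0,0]]]' -1; python3 -m crank '[[[0,0,0,0],[0,0,0,0],[0,0,0,0],[0,0,0,0],[0,0,0,0]]]';python3 -m crank '[[[0,0,0,0],[0,0,0,0],[0,0,0,0],[0,-0.06,0,0],[0,-0.06,0,0]]]'; python3 -m crank '[[[0,0,0,0],[0,0,0,0]]]'
python3 - <<'E'
from st import *
st();loc()
th=np.radians(-2.93);R=np.array([[np.cos(th),-np.sin(th)],[np.sin(th),np.cos(th)]])
pin=lambda a:.163*np.array([-np.cos(np.radians(a)),-np.sin(np.radians(a))])
prev=None
for a in np.arange(180,134,-2.5):
    t=np.radians(.6*(180-a)); p=pin(a)+.024*np.array([np.sin(t),np.cos(t)])+.003*np.array([np.cos(t),-np.sin(t)])
    if prev is not None: print(a,(R@(p-prev)/.3).round(4),p.round(4))
    else: print(p)
    prev=p
E
```

```text
time_s: 24.13
tool_pos: [0.8301, 0.0191, 0.0508]
tool_rot: [-1.57, 0.038, -0.039]
force: [-0.6, 0.5, -0.2]
width: 0.0596
time_s: 24.55
tool_pos: [0.8301, 0.019, 0.0508]
tool_rot: [-1.57, 0.039, -0.039]
force: [-0.7, -0.8, -0.1]
width: 0.0268
time_s: 24.97
tool_pos: [0.8301, -0.0172, 0.0508]
tool_rot: [-1.571, 0.037, -0.037]
force: [0.0, 0.8, -0.7]
width: 0.0007
time_s: 25.13
tool_pos: [0.83, -0.0194, 0.0508]
tool_rot: [-1.571, 0.04, -0.04]
force: [-1.0, 0.3, -0.4]
width: 0.0005
25.13 [ 0.83   -0.0194  0.0508] jaw 87.0 q [-0.03  0.8   1.21 -0.    1.13 -1.54] F [-1.   0.3 -0.4]
loc 0.1664 0.0354
[0.166 0.024]
177.5 [ 0.0003 -0.024 ] [0.1665 0.0168]
175.0 [-0.0007 -0.024 ] [0.1666 0.0096]
172.5 [-0.0017 -0.0239] [0.1665 0.0024]
170.0 [-0.0028 -0.0238] [ 0.166  -0.0047]
167.5 [-0.0038 -0.0236] [ 0.1652 -0.0119]
165.0 [-0.0048 -0.0234] [ 0.1642 -0.019 ]
162.5 [-0.0058 -0.0231] [ 0.1628 -0.026 ]
160.0 [-0.0068 -0.0228] [ 0.1611 -0.0329]
157.5 [-0.0078 -0.0224] [ 0.1591 -0.0397]
155.0 [-0.0087 -0.0221] [ 0.1568 -0.0465]
152.5 [-0.0097 -0.0216] [ 0.1543 -0.0531]
150.0 [-0.0106 -0.0211] [ 0.1514 -0.0596]
147.5 [-0.0115 -0.0206] [ 0.1483 -0.066 ]
145.0 [-0.0123 -0.0201] [ 0.1449 -0.0722]
142.5 [-0.0132 -0.0195] [ 0.1413 -0.0782]
140.0 [-0.014  -0.0189] [ 0.1374 -0.0841]
137.5 [-0.0148 -0.0182] [ 0.1332 -0.0898]
135.0 [-0.0155 -0.0175] [ 0.1288 -0.0952]
```

```bash
python3 -m crank '[[[-0.002,-0.03,0,0],[0,-0.024,0,0],[-0.001,-0.024,0,0],[-0.003,-0.024,0,0],[-0.004,-0.024,0,0]]]'; python3 -m crank '[[[-0.005,-0.024,0,0],[-0.005,-0.023,0,0],[-0.006,-0.023,0,-0.4],[-0.007,-0.023,0,-0.5],[-0.008,-0.022,0,-0.5]]]'; python3 -c "
from st import *;st();loc();pic(11,(220,180,460,400),3)"
```

```text
time_s: 25.55
tool_pos: [0.8274, -0.0552, 0.0509]
tool_rot: [-1.57, 0.038, -0.039]
force: [2.0, 2.5, -0.5]
width: 0.0001
time_s: 25.97
tool_pos: [0.8178, -0.0901, 0.051]
tool_rot: [-1.568, 0.117, -0.118]
force: [1.8, 1.4, -0.1]
width: 0.0006
25.97 [ 0.8178 -0.0901  0.051 ] jaw 81.4 q [-0.11  0.79  1.23 -0.    1.12 -1.53] F [ 1.8  1.4 -0.1]
loc 0.1578 -0.0358
```

View pics/scene11.png

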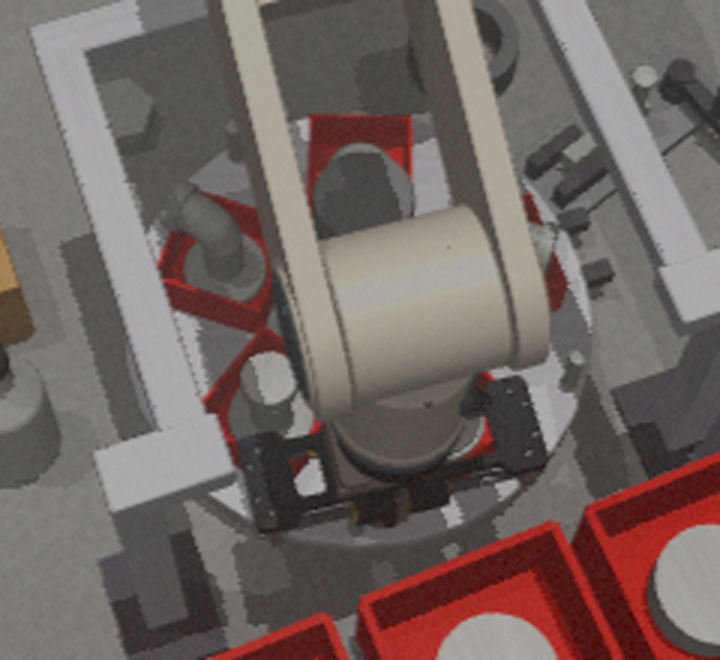

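```bash
python3 -m crank '[[[-0.007,-0.022,0,-0.6],[-0.008,-0.022,0,-0.6],[-0.009,-0.022,0,-0.6],[-0.01,-0.021,0,-0.6],[-0.011,-0.021,0,-0.6]]]'; python3 -c "
from st import *;st();loc()"
```

```text
time_s: 26.43
tool_pos: [0.8042, -0.122, 0.0508]
tool_rot: [-1.552, 0.281, -0.282]
force: [2.3, 1.4, 0.3]
width: 0.0005
26.43 [ 0.8042 -0.122   0.0508] jaw 69.5 q [-0.15  0.77  1.26  0.    1.11 -1.36] F [2.3 1.4 0.3]
loc 0.1459 -0.0685
```

```bash
python3 -m crank '[[[-0.012,-0.02,0,-0.6],[-0.013,-0.02,0,-0.6],[-0.013,-0.019,0,-0.6],[0,0,0,0],[0,0,0,0]]]'; python3 -c "
from st import *;st();loc();pic(12,(220,180,460,400),3)"
```

```text
time_s: 26.85
tool_pos: [0.7924, -0.1399, 0.0508]
tool_rot: [-1.538, 0.378, -0.377]
force: [-0.6, 0.6, 0.4]
width: 0.0004
26.85 [ 0.7924 -0.1399  0.0508] jaw 62.4 q [-0.18  0.76  1.28 -0.    1.1  -1.27] F [-0.6  0.6  0.4]
loc 0.135 -0.087
```

View pics/scene12.png

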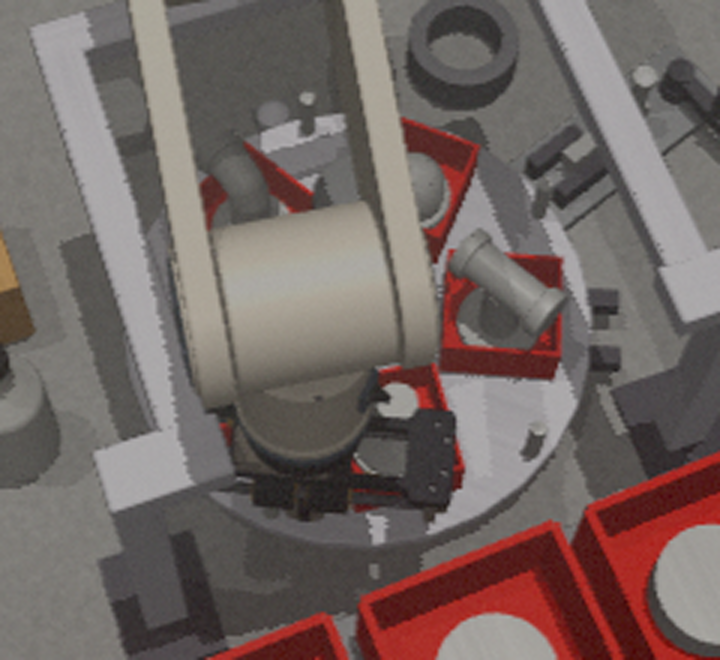

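```bash
python3 - <<'E'
from h import *
d=dict(np.load("scene12.npz"));th=np.radians(-2.93);R=np.array([[np.cos(th),-np.sin(th)],[np.sin(th),np.cos(th)]])
for px in((538,424),(540,188),(308,98)):
    p=ray(d,220+px[0]/3,180+px[1]/3,.09); q=R.T@(p[:2]-[.662,-.0462]); print(p.round(4),q.round(4),np.hypot(*q).round(4),np.degrees(np.arctan2(-q[1],-q[0]))%360)
E
python3 -m crank '[[[0.03,0.05,0,0.6],[0.03,0.06,0,1],[0.02,0.07,0.02,1],[0.01,0.07,0.04,1],[0,0.06,0.05,1]]]' -0.35 20; python3 -m crank '[[[0,0,0.03,1],[0,0,0,0.6],[0,0,0,0]]]';python3 -c "
from st import *;st();loc()"
```

```text
[0.8048 0.0301 0.09  ] [0.1387 0.0835] 0.162 211.05220696788382
[0.6382 0.1101 0.09  ] [-0.0318  0.1549] 0.1581 281.6043658950615
[ 0.5024 -0.0207  0.09  ] [-0.1607  0.0174] 0.1616 353.83570012666075
time_s: 27.32
tool_pos: [0.8198, -0.0439, 0.0822]
tool_rot: [-1.567, 0.123, -0.119]
force: [0.3, -0.3, -0.3]
width: 0.0293
time_s: 27.57
tool_pos: [0.821, -0.0442, 0.0937]
tool_rot: [-1.57, 0.033, -0.035]
force: [0.8, 0.0, -0.2]
width: 0.0297
27.57 [ 0.821  -0.0442  0.0937] jaw 87.5 q [-0.06  0.75  1.21  0.    1.18 -1.58] F [ 0.8  0.  -0.2]
loc 0.1586 0.0101
```

```bash
python3 -m crank '[[[0,0.06,-0.02,0],[-0.014,0.06,0,0],[-0.015,0.06,0,0],[-0.015,0.052,0,0],[0,0,0,0]]]'; python3 -m crank '[[[0,0,0,0],[0,0,0,0]]]';python3 -c "
from st import *;st();loc();pic(13,(220,180,460,400),3)"
```

```text
time_s: 27.98
tool_pos: [0.8053, 0.0283, 0.0865]
tool_rot: [-1.569, 0.037, -0.035]
force: [-0.5, 0.1, 0.5]
width: 0.0298
time_s: 28.15
tool_pos: [0.8068, 0.0234, 0.087]
tool_rot: [-1.571, 0.038, -0.038]
force: [0.4, -0.4, -0.6]
width: 0.0297
28.15 [0.8068 0.0234 0.087 ] jaw 87.2 q [ 0.03  0.73  1.26 -0.    1.15 -1.49] F [ 0.4 -0.4 -0.6]
loc 0.141 0.0769
```

View pics/scene13.png

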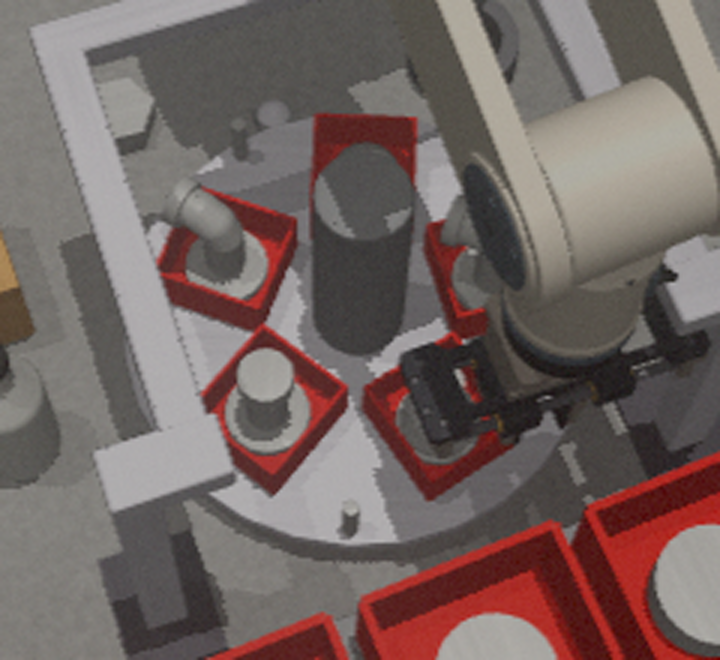

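```bash
cat >> st.py <<'E'
th0=np.radians(-2.93);RR=np.array([[np.cos(th0),-np.sin(th0)],[np.sin(th0),np.cos(th0)]])
def pinang(d,u,v,h=.09):
    p=ray(d,u,v,h); q=RR.T@(p[:2]-[.662,-.0462]); print(q.round(4),np.hypot(*q).round(4),(np.degrees(np.arctan2(-q[1],-q[0]))%360).round(1))
E
python3 - <<'E'
from st import *
d=dict(np.load("scene13.npz"))
pinang(d,220+351/3,180+505/3); pinang(d,220+239/3,180+122/3)
E
```

```text
[ 0.1509 -0.0588] 0.162 158.7
[-0.1579 -0.0386] 0.1626 13.7
```

```bash
python3 -m crank '[[[0.03,-0.05,0,0],[0.015,-0.08,0,0],[0,-0.08,0,0],[0,-0.08,0,0],[0,-0.073,0,0]]]' -1 20; python3 -m crank '[[[0,0,0,0],[0,0,0,0],[0,0,0,0]]]';python3 -c "
from st import *;st();loc()"
```

```text
time_s: 28.62
tool_pos: [0.8202, -0.0883, 0.0868]
tool_rot: [-1.571, 0.039, -0.04]
force: [-0.8, -0.2, 1.4]
width: 0.0005
time_s: 28.87
tool_pos: [0.8202, -0.0858, 0.0868]
tool_rot: [-1.57, 0.039, -0.039]
force: [-0.0, 0.1, -0.3]
width: 0.0003
28.87 [ 0.8202 -0.0858  0.0868] jaw 87.1 q [-0.11  0.76  1.21  0.    1.18 -1.63] F [-0.   0.1 -0.3]
loc 0.16 -0.0315
```

```bash
python3 -m crank '[[[0,0,-0.06,0],[0,0,-0.06,0],[0,0,0,0],[0,0,0,0]]]'
python3 - <<'E'
from st import *
st();loc()
pin=lambda a:.163*np.array([-np.cos(np.radians(a)),-np.sin(np.radians(a))])
prev=np.array([.160,-.0315])
for i,a in enumerate(np.arange(158.7,137,-2.5)):
    t=np.radians(2.4*i); p=pin(a)+.024*np.array([np.sin(t),np.cos(t)])+.005*np.array([np.cos(t),-np.sin(t)])
    print(a,(RR@(p-prev)/.3).round(4),p.round(4)); prev=p
E
```

```text
time_s: 29.2
tool_pos: [0.8193, -0.0843, 0.0497]
tool_rot: [-1.57, 0.04, -0.036]
force: [-0.2, 0.7, 0.6]
width: 0.0007
29.2 [ 0.8193 -0.0843  0.0497] jaw 87.3 q [-0.1   0.79  1.23  0.    1.13 -1.63] F [-0.2  0.7  0.6]
loc 0.1591 -0.03
158.7 [-0.0111 -0.0118] [ 0.1569 -0.0352]
156.2 [-0.0069 -0.0223] [ 0.1551 -0.042 ]
153.7 [-0.0079 -0.022 ] [ 0.1531 -0.0487]
151.2 [-0.0088 -0.0216] [ 0.1508 -0.0553]
148.7 [-0.0098 -0.0212] [ 0.1482 -0.0619]
146.2 [-0.0107 -0.0208] [ 0.1453 -0.0682]
143.7 [-0.0116 -0.0203] [ 0.1422 -0.0745]
141.2 [-0.0124 -0.0198] [ 0.1388 -0.0806]
138.7 [-0.0133 -0.0192] [ 0.1351 -0.0866]
```

```bash
python3 -m crank '[[[-0.011,-0.012,0,0],[-0.007,-0.022,0,-0.6],[-0.008,-0.022,0,-0.6],[-0.009,-0.022,0,-0.6],[-0.01,-0.021,0,-0.6]]]'; python3 -m crank '[[[-0.011,-0.021,0,-0.6],[-0.012,-0.02,0,-0.6],[-0.012,-0.02,0,-0.6],[-0.013,-0.019,0,-0.6],[0,0,0,0]]]'; python3 -m crank '[[[0,0,0,0],[0,0,0,0]]]'; python3 -c "
from st import *;st();loc();pic(14,(220,180,460,400),3)"
```

```text
time_s: 29.62
tool_pos: [0.8074, -0.115, 0.0524]
tool_rot: [-1.563, 0.17, -0.173]
force: [1.5, 1.3, -1.7]
width: 0.0006
time_s: 30.03
tool_pos: [0.7924, -0.1403, 0.0524]
tool_rot: [-1.55, 0.302, -0.304]
force: [1.1, 0.1, 0.7]
width: 0.0001
time_s: 30.2
tool_pos: [0.7929, -0.1392, 0.0519]
tool_rot: [-1.55, 0.299, -0.301]
force: [1.0, 0.6, 0.7]
width: 0.0007
30.2 [ 0.7929 -0.1392  0.0519] jaw 68.1 q [-0.18  0.76  1.28 -0.    1.1  -1.36] F [1.  0.6 0.7]
loc 0.1355 -0.0862
```

View pics/scene14.png

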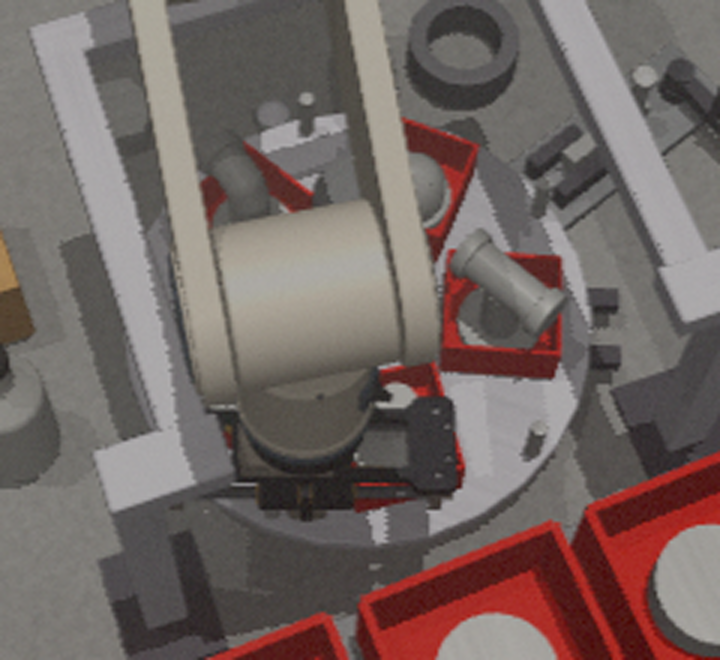

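```bash
python3 -m crank '[[[0.006,0.014,0,0],[0,0,0.06,0],[0,0,0.06,0],[0,0,0,0],[0.03,0.03,0,1]]]'; python3 -m crank '[[[0.03,0.05,0,1],[0.02,0.06,0,1],[0,0.06,0,1],[0,0.06,0,0.75],[-0.02,0.06,0,0]]]';python3 -m crank '[[[0,0.06,0,0],[-0.02,0.06,0,0],[-0.02,0.05,0,0],[0,0,0,0],[0,0,0,0]]]' -0.35;python3 -c "
from st import *;st();loc();pic(15,(220,180,460,400),3)"
```

```text
time_s: 30.67
tool_pos: [0.8032, -0.1273, 0.0881]
tool_rot: [-1.557, 0.246, -0.249]
force: [-0.3, -0.4, -0.2]
width: 0.0003
time_s: 31.08
tool_pos: [0.8125, -0.0378, 0.0856]
tool_rot: [-1.57, 0.039, -0.039]
force: [-0.5, 0.3, -0.4]
width: 0.0002
time_s: 31.5
tool_pos: [0.7997, 0.0129, 0.087]
tool_rot: [-1.571, 0.04, -0.04]
force: [0.5, -0.5, 0.0]
width: 0.0299
31.5 [0.7997 0.0129 0.087 ] jaw 87.1 q [ 0.01  0.72  1.28 -0.    1.14 -1.5 ] F [ 0.5 -0.5  0. ]
loc 0.1345 0.0661
```

View pics/scene15.png

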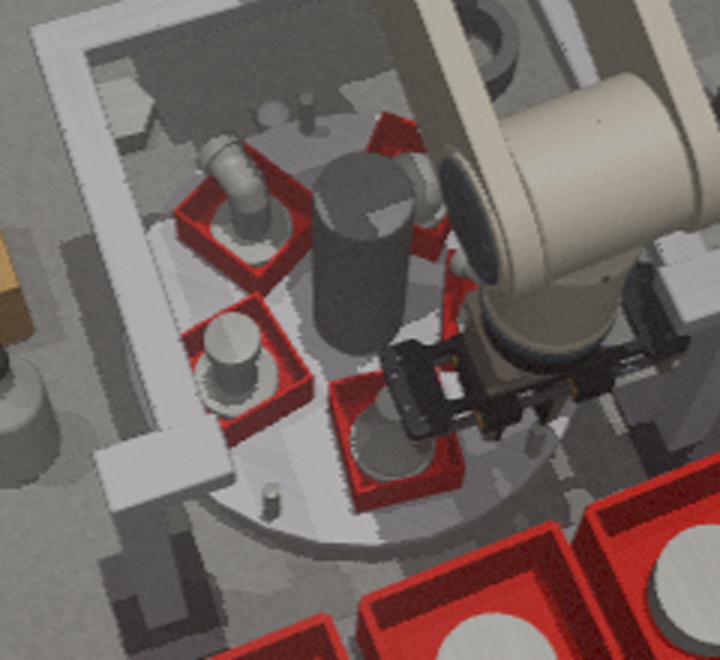

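Run:
```python
from st import *
d=dict(np.load("scene15.npz"))
pinang(d,220+271/3,180+488/3); pinang(d,220+537/3,180+427/3); pinang(d,220+307/3,180+98/3)
a=np.radians(211);p=.163*np.array([-np.cos(a),-np.sin(a)]);print(p)
```

```text
[ 0.1217 -0.1065] 0.1617 138.8
[0.1406 0.082 ] 0.1627 210.3
[-0.1609  0.0166] 0.1618 354.1
[0.13971827 0.08395121]
```

```bash
python3 -m crank '[[[0.03,0.039,0,0],[0,0,0,0],[0,0,0,0],[0,0,0,0]]]';python3 -c "
from st import *;st();loc()"
```

```text
time_s: 31.88
tool_pos: [0.8089, 0.0225, 0.0866]
tool_rot: [-1.571, 0.042, -0.042]
force: [-1.0, 0.6, 0.6]
width: 0.0297
31.88 [0.8089 0.0225 0.0866] jaw 87.0 q [ 0.03  0.73  1.25 -0.    1.16 -1.49] F [-1.   0.6  0.6]
loc 0.1432 0.0761
```

```bash
python3 -m crank '[[[0,0.01,-0.04,0],[0,0,-0.04,0],[0,0,-0.03,0],[0,0,0,0],[0,0,0,0]]]';python3 - <<'E'
from st import *
st();loc()
pin=lambda a:.163*np.array([-np.cos(np.radians(a)),-np.sin(np.radians(a))])
prev=np.array([.1432,.079])
for i,a in enumerate(np.arange(209,178.9,-2.5)):
    p=pin(a)+[.003,-.009]
    print(a,(RR@(p-prev)/.3).round(4),p.round(4)); prev=p
pic(16,(220,180,460,400),3)
E
```

```text
time_s: 32.3
tool_pos: [0.808, 0.0264, 0.052]
tool_rot: [-1.571, 0.043, -0.039]
force: [-0.6, 0.2, -0.2]
width: 0.0295
32.3 [0.808  0.0264 0.052 ] jaw 87.0 q [ 0.03  0.77  1.27 -0.    1.11 -1.49] F [-0.6  0.2 -0.2]
loc 0.1421 0.08
209.0 [ 0.0063 -0.0303] [0.1456 0.07  ]
206.5 [ 0.01   -0.0215] [0.1489 0.0637]
204.0 [ 0.009  -0.0219] [0.1519 0.0573]
201.5 [ 0.008  -0.0223] [0.1547 0.0507]
199.0 [ 0.0071 -0.0226] [0.1571 0.0441]
196.5 [ 0.0061 -0.0229] [0.1593 0.0373]
194.0 [ 0.0051 -0.0232] [0.1612 0.0304]
191.5 [ 0.004  -0.0234] [0.1627 0.0235]
189.0 [ 0.003  -0.0235] [0.164  0.0165]
186.5 [ 0.002  -0.0236] [0.165  0.0095]
184.0 [ 0.001  -0.0237] [0.1656 0.0024]
181.5 [-0.0001 -0.0237] [ 0.1659 -0.0047]
179.0 [-0.0011 -0.0237] [ 0.166  -0.0118]
```

View pics/scene16.png

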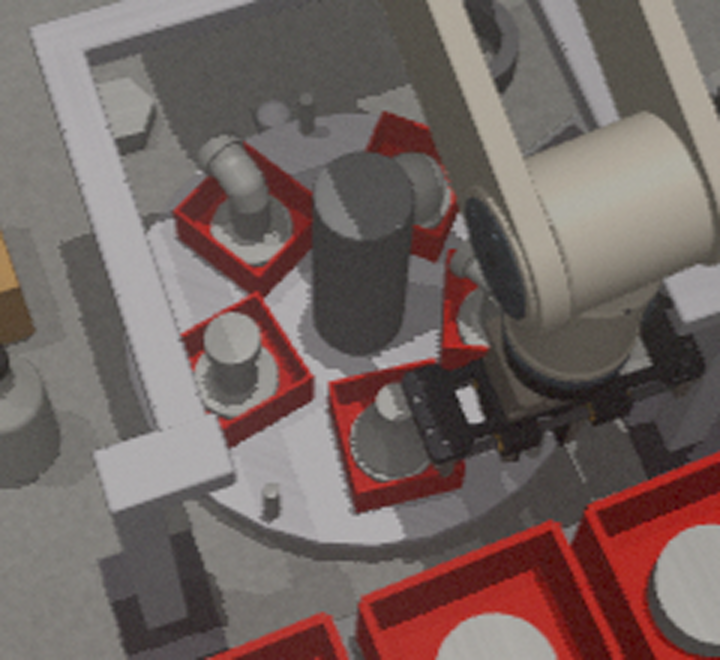

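```bash
python3 -m crank '[[[0.006,-0.022,0,0],[0.01,-0.022,0,0],[0.009,-0.022,0,0],[0.008,-0.022,0,0],[0.007,-0.023,0,0]]]'; python3 -m crank '[[[0.006,-0.023,0,0],[0.005,-0.023,0,0],[0.004,-0.023,0,0],[0.003,-0.023,0,0],[0,0,0,0]]]';python3 -c "
from st import *;st();loc();pic(17,(220,180,460,400),3)"
```

```text
time_s: 32.77
tool_pos: [0.8223, -0.0073, 0.0545]
tool_rot: [-1.57, 0.04, -0.043]
force: [2.7, 3.1, 0.7]
width: 0.0302
time_s: 33.18
tool_pos: [0.8261, -0.0367, 0.0536]
tool_rot: [-1.572, 0.043, -0.041]
force: [-0.4, 0.2, 0.1]
width: 0.0298
33.18 [ 0.8261 -0.0367  0.0536] jaw 86.9 q [-0.05  0.79  1.22 -0.    1.13 -1.56] F [-0.4  0.2  0.1]
loc 0.1634 0.0179
```

View pics/scene17.png

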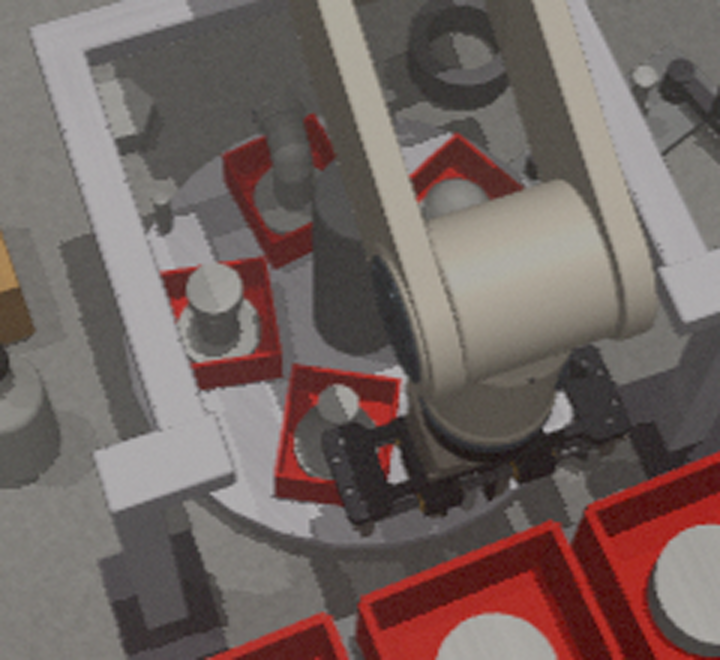

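```bash
python3 -m crank '[[[0.003,-0.022,0,0],[0.002,-0.022,0,0],[0.001,-0.022,0,0],[0,-0.022,0,0],[0,0,0,0]]]'; python3 -m crank '[[[0,0,0,0],[0,0,0,0],[0,0,0,0]]]';python3 -c "
from st import *;st();loc();pic(18,(220,180,460,400),3)"
```

```text
time_s: 33.65
tool_pos: [0.8281, -0.0628, 0.0536]
tool_rot: [-1.571, 0.042, -0.042]
force: [-0.2, -0.9, 0.0]
width: 0.0299
time_s: 33.9
tool_pos: [0.8285, -0.0607, 0.054]
tool_rot: [-1.571, 0.041, -0.041]
force: [0.3, 0.1, -0.6]
width: 0.0296
33.9 [ 0.8285 -0.0607  0.054 ] jaw 87.0 q [-0.07  0.8   1.21 -0.    1.14 -1.59] F [ 0.3  0.1 -0.6]
loc 0.167 -0.006
```

View pics/scene18.png

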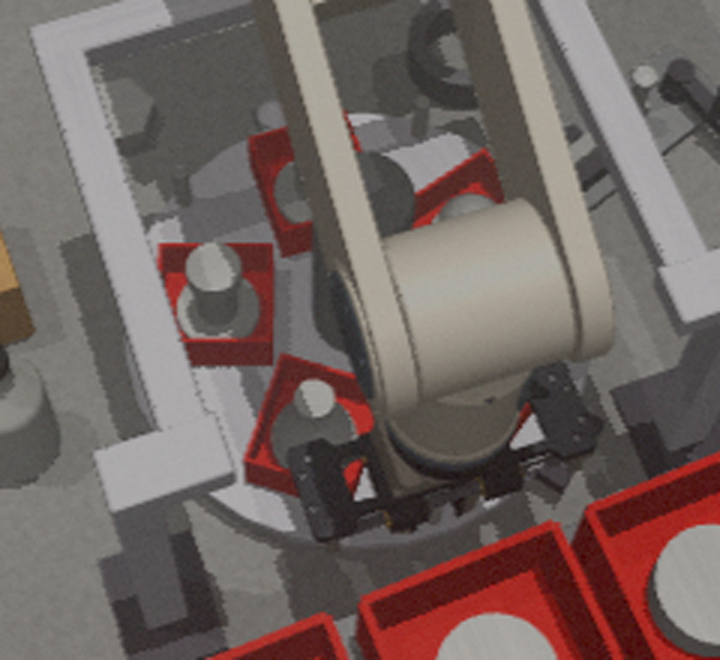

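Run:
```python
from st import *
d=dict(np.load("scene18.npz"));cv2.imwrite("pics/z18.png",cv2.resize(d["color"][200:260,270:370],None,fx=7,fy=7,interpolation=2))
pinang(d,220+422/3,180+103/3); pinang(d,220+183/3,180+180/3)
```

```text
[-0.1283  0.0977] 0.1613 322.7
[-0.1246 -0.0931] 0.1555 36.8
```

View pics/z18.png

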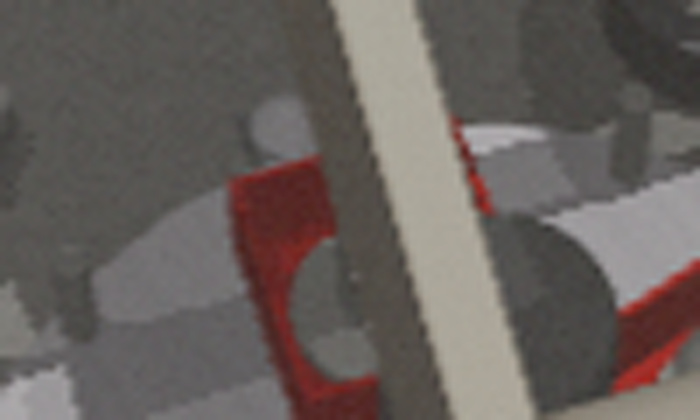

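```bash
python3 -m crank '[[[0,0.015,0,0],[0,0,0,0],[0,0,0.06,0],[0,0,0.08,0],[0,0,0.1,0]]]'; python3 -m crank '[[[0,0,0.12,0],[0,0,0.13,0],[0,0,0.13,0],[0,0,0.13,0],[0,0,0.13,0]]]';python3 -m crank '[[[0,0,0.12,0],[0,0,0.05,0],[-0.1,0,0,0],[-0.13,0,0,0],[-0.13,0,0,0]]]';python3 -c "
from st import *;st();loc()"
```

```text
time_s: 34.37
tool_pos: [0.8268, -0.0557, 0.1242]
tool_rot: [-1.57, 0.044, -0.038]
force: [0.0, -0.0, 0.3]
width: 0.0299
time_s: 34.78
tool_pos: [0.8279, -0.0558, 0.32]
tool_rot: [-1.57, 0.041, -0.041]
force: [1.7, -0.2, -0.1]
width: 0.0296
time_s: 35.2
tool_pos: [0.7193, -0.0558, 0.3681]
tool_rot: [-1.57, 0.041, -0.041]
force: [0.4, -0.8, 0.5]
width: 0.0301
35.2 [ 0.7193 -0.0558  0.3681] jaw 87.0 q [-0.08  0.41  1.18 -0.    1.55 -1.6 ] F [ 0.4 -0.8  0.5]
loc 0.0577 -0.0067
```

```bash
python3 -m crank '[[[-0.13,0,0,0],[-0.13,0,0,0],[-0.13,0,0,0],[-0.13,0,0,0],[-0.13,0,0,0]]]'; python3 -m crank '[[[-0.13,0,0,0],[-0.13,-0.05,0,0],[-0.1,-0.12,0,0],[0,-0.13,0,0],[0,-0.13,0,0]]]';python3 -m crank '[[[0,-0.13,0,0],[0,-0.13,0,0],[0,-0.13,0,0],[0,-0.13,0,0],[0,0,0,0]]]';python3 -m crank '[[[0,0,0,0],[0,0,0,0],[0,0,0,0]]]';python3 -c "
from st import *;st();pic(19,(170,140,530,380),2.2);pic(19,(190,110,490,310),2.6,'top')"
```

```text
time_s: 35.62
tool_pos: [0.5232, -0.0559, 0.3688]
tool_rot: [-1.57, 0.041, -0.041]
force: [-0.4, 0.2, 0.2]
width: 0.03
time_s: 36.03
tool_pos: [0.4194, -0.1817, 0.3701]
tool_rot: [-1.571, 0.038, -0.042]
force: [1.2, -0.2, 0.3]
width: 0.0301
time_s: 36.45
tool_pos: [0.4203, -0.3426, 0.3683]
tool_rot: [-1.573, 0.044, -0.043]
force: [-1.4, 1.5, -0.0]
width: 0.0298
time_s: 36.7
tool_pos: [0.4208, -0.3361, 0.369]
tool_rot: [-1.57, 0.04, -0.041]
force: [-0.0, -0.1, 0.1]
width: 0.0297
36.7 [ 0.4208 -0.3361  0.369 ] jaw 87.0 q [-0.68  0.1   1.59  0.    1.46 -2.2 ] F [-0.  -0.1  0.1]
```

View pics/scene19.png

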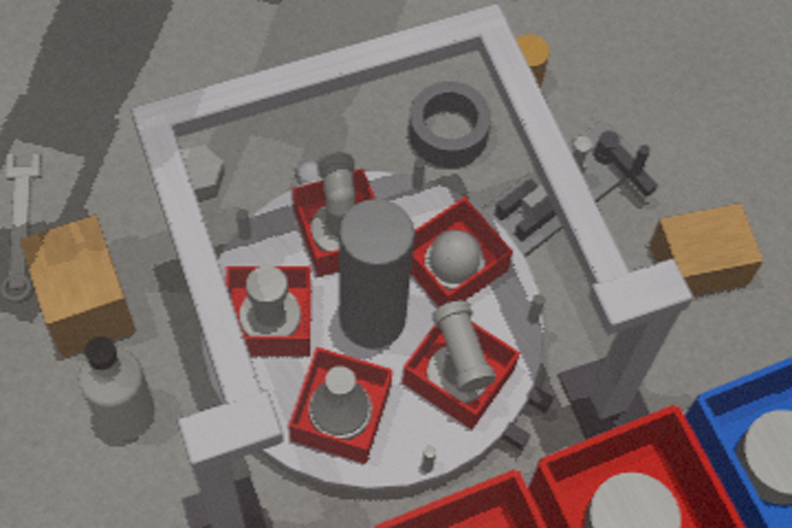

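View pics/top19.png

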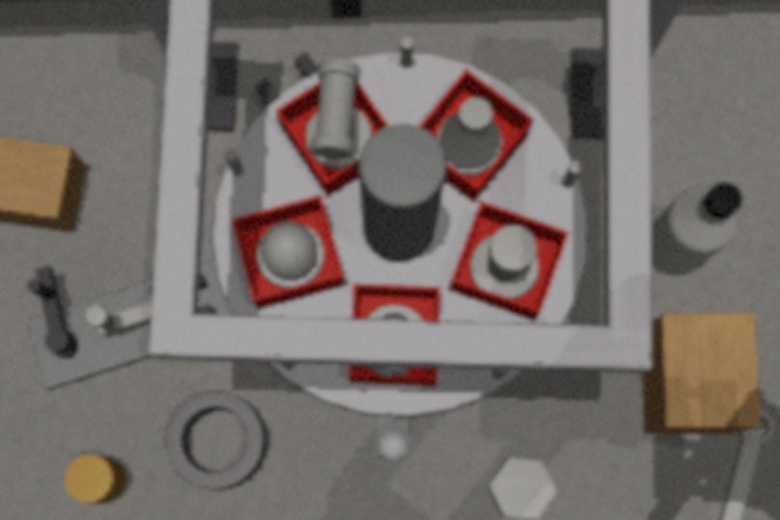

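Run:
```python
from st import *
from h import world
for n in("scene","top"):
    d=dict(np.load(n+"19.npz")); w=world(d); L=(w[...,:2]-[.662,-.0462])@RR
    for lo,hi in((.05,.06),(.075,.1),(.1,.15)):
        m=(w[...,2]>lo)&(w[...,2]<hi)&(abs(L[...,1])<.034)&(L[...,0]<-.068)&(L[...,0]>-.17)
        c=d["color"].astype(int); m&=(c[...,2]-c[...,0]<40)
        if m.sum()>5: print(n,lo,m.sum(),L[m].min(0).round(3),L[m].max(0).round(3),np.median(L[m],0).round(3))
d=dict(np.load("top19.npz")); pinang(d,190+406/2.6,110+43/2.6);pinang(d,190+571/2.6,110+163/2.6)
```

```text
scene 0.05 130 [-0.144 -0.028] [-0.081  0.032] [-0.103 -0.017]
scene 0.075 37 [-0.147 -0.018] [-0.09   0.029] [-0.096 -0.009]
scene 0.1 395 [-0.146 -0.013] [-0.09   0.027] [-0.116  0.002]
top 0.05 65 [-0.148 -0.021] [-0.076  0.032] [-0.084  0.002]
top 0.1 73 [-0.15  -0.008] [-0.093  0.027] [-0.144  0.006]
[ 0.1593 -0.0017] 0.1594 179.4
[ 0.0492 -0.1514] 0.1592 108.0
```

```bash
python3 -c "
from plant import manip;print(manip.sign_off())"
```

```text
the job is handed in; nothing more can be done
None
```

I opened the lock and turned the carousel so that the elbow's bin stands at the front, then handed the job in at about 37 s. `sign_off` reports no verdict, so these results come from my own last checks.

**Lock:** The keeper swung to its stop (about 12 N there), and the bolt came out to its stop, about 35 mm. The final pictures show both still open.

**Turntable:**
- I turned the disc about 72 degrees clockwise, seen from above.
- Moves only turned the tool about the vertical, so it could not lean under the front bar. I pushed the rear pins through the frame's open back instead, with the gripper upright.
- In the last pictures the pins are within about 1 degree of square. The elbow's flange spans y -28 to +32 mm, so its axis is about 2 mm off the pointer line (limit 18 mm).
- All five fittings stand in their bins and the other items on the bench look unmoved. The arm is clear of everything.

**What went wrong or disagreed:**
- **Tool height:** The fingertips measured about 15 mm above the reported TCP, not 14 mm below it as described. My first keeper swing passed over the tab, so I repeated it 28 mm lower.
- **Disc pushed back:** After the first push, the fingers were still low as I drew back, most likely caught a bin, and turned the disc back about 20 degrees. I estimate it reached at most about 1.8 rad/s (limit 2.5); I did not measure it. I pushed it round again.
- **Light frame:** There is no force reading on the frame itself. I saw no contact with it, and the wrist force readings stayed low during the rear pushes.

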